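# Lock the tumbler's bowl, then charge it with bolts

### The arm

A 6-joint arm with a two-finger parallel gripper is mounted at the origin on a cart in front of the work surface, level with it; the furniture and walls round the work are solid. World frame = base frame: x ahead of the robot, y to its left, z up, the work surface at z = 0. Lengths are in m, angles in rad, forces in N, time in s.
With the tool pointing down it reaches from about 0.2 to 0.875 m from the base axis. Payload 3.4 kg.
Tool frame: the origin (TCP) lies between the finger pads; the fingertips stand 19 mm ahead of it and the grasp point (between the pads) is the TCP (env.tip_extent is the distance from the TCP to the fingertips, in m); z points along the fingers, y is the line along which they close (so a half turn about z gives the same grasp; the last joint's range is limited). The gripper opens to 94 mm and grips with 3 to 60 N. Pads are 16 mm wide; open, the fingers measure 119 mm over their backs; the gripper's body (75 mm by 177 mm) begins 78 mm behind the grasp point.
Start: joints at [1.067, 0.276, 1.505, -0, 1.361, -0.121], TCP at [0.215, 0.533, 0.191] pointing down, gripper open.
Joint ranges: [-2.89, 2.89], [-0.75, 2.08], [0.22, 2.7], [-1.18, 4.32], [0.11, 2.71], [-2.7, 2.7]. Speed limits (rad/s): [2.57, 2.57, 3.14, 3.14, 3.14, 3.14].

### API

Orientations are given as [roll, pitch, yaw] about the fixed x, y, z axes, in that order (R = Rz(yaw) Ry(pitch) Rx(roll)).
In Python, from rig import env gives the robot as it stands. The module is installed in compiled form; this text tells all that it offers.
- The arm moves only by the tool carry_out, never from a script. Its argument "increments" is text: rows parted by semicolons, each of 4 numbers parted by spaces: the shift along the tool's x, y, z in units of 0.5 m (1.0 is 0.5 m), then the turn about the tool's z in units of 180 degrees (1.0 is 180 degrees). In form: tx ty tz spin; .... A call has exactly 8 rows; each row shifts and turns the commanded pose from where the row before left it, along the tool's axes as they then stand; what a row does not reach is not made up. A row lasts 1/10 s, in which the tool goes at most 50 mm and 8.59 degrees, less where a joint would pass 70% of its speed; a pose out of reach is approached as far as the arm can. A call with a number of a shift or a turn outside -1 to 1 is refused whole. A call with a gripper value outside its range is refused whole. "gripper" is the closure, from 0 (fully open) to 1 (shut), set as the call begins (left out, the last holds). The fingers move at their own pace and stop on an object; the grip force is fixed at half the most. Time passes only in rows, so rows that do not move let the fingers close, or fill a call up. It gives the time, the measured TCP pose, the force, the opening and the grip force at its end, in the units of the state.
- env.read_state(): the state, without advancing time (a new reading comes with each control period).
- env.snapshot(name): name is "side" or "top"; returns a dict with "frame" (420x560x3 uint8, red, green, blue), "fx", "fy", "cx", "cy" (pixels), "dist" ([k1, k2, p1, p2, k3] as OpenCV has them; the pictures are not rectified), "T" (4x4, takes a point from camera to world coordinates). Camera axes: x right, y up, looking along -z (the intrinsics and any distortion apply to the point x, -y, -z); pixel columns grow to the right and rows downward; lengths in m; the calibration is good to about 2 mm. A picture is of the moment at which its call begins. There is no depth.
- env.close_job(): hands the job in; it is judged then, once.
The state is a dict: "time_s": time; "qpos": joint angles; "joint_vel": joint speeds; "joint_efforts": joint torques, N m; "ee_pos": TCP position; "ee_rot": TCP orientation; "contact_force": force on the tool from outside, world axes, zero at the start; "moment": the same for the moment, N m; "grip_width": finger opening in m; "finger_force": force on a finger pad.
Only numpy, scipy, OpenCV 4.12 (cv2) and the standard library are available. Lean on these libraries where they do the work, as an engineer would, in place of code of your own. Each camera call takes 0.05 s, during which the arm holds its last target. There are 200 camera calls.

### The job

Get the small bench deburring tumbler ready for a batch. Its bowl is only dropped in, so first turn the bayonet lock ring round the bowl's rim clockwise (seen from above) by one of its two upright lugs, until the ring is fully home at the stop and its index nib stands at the long locked mark. Only then pick up the loaded hand scoop by its wooden grip, tip all five bolts into the bowl, and set the empty scoop down flat on the free table top; leave the other tools where they lie.

Things in the scene. Friction and masses are not known exactly. Their poses are not given: they have to be found in the camera images.
- tumbler: Bench deburring tumbler, fixed: grey square housing 190 x 190 mm, flat deck at 82 mm; origin under its centre, z up; its front panel with a timer knob looks to its own -x (roughly to the robot). The round bowl hangs in its middle; round the bowl's rim lies the lock ring (168 mm across, flat top at 100 mm). Three low guide shoes and a stop block on the deck are 94 mm high.
- lock_ring (a joint): Angle of the captive lock ring about the tumbler's vertical axis, rad: 0 = open, grows as the ring turns CLOCKWISE seen from above, 1.047 = against the stop, locked. It starts open, somewhere between 0 and 0.35, turns stiffly (about 0.25 N m) and stays where it is left.
- ring_axis (a point): Point on the ring's vertical turning axis (the tumbler's centre) at the height of the ring's flat top, 100 mm above the table; axes as the tumbler's.
- lug_1 (a point): Middle of the grip of the first of the ring's two upright lugs, 124 mm above the table, 78 mm from the axis; moves with the ring. A lug is a rounded steel fin, 13 mm thick along the ring's round, 22 mm radially, from 103 to 134 mm above the table: pinch it across its 13 mm. At ring angle a it stands at azimuth 120 deg - a about the tumbler's z, counted anticlockwise from its x axis.
- lug_2 (a point): The same point on the second lug, opposite the first (azimuth -60 deg - a). Either may be used.
- ring_nib (a point): Tip of the small dark index nib on the ring's outer rim, 96 mm above the table, 87 mm from the axis; it moves with the ring.
- locked_mark (a point): The long raised dark bar on the tumbler's deck, beside a stop block, where the nib stands when the ring is locked; a round dark dot 60 deg away marks open.
- bowl: Loose grey plastic bowl, 108 mm across and 70 mm deep, hanging by its rim in the tumbler's deck; origin under the middle of its bottom, z up. Inside 102 mm across at the mouth and 88 mm at the bottom, with a low cone (29 mm high) in the middle of its floor.
- bowl_mouth (a point): Centre of the bowl's mouth, level with its rim, 86 mm above the table. The ring's three inward tabs leave a clear opening of 115 mm; the two lugs stand 67 to 90 mm from the centre, up to 134 mm high.
- scoop: Loose sheet-steel hand scoop, about 0.3 kg empty: flat pan 110 mm long (x), 70 mm wide (y), walls 40 mm high at the back and 27 mm at the front, open towards its own +x with a slightly turned-up lip; wooden grip behind it along -x. Origin under the middle of the pan, z up; it stands flat on the table (z = 0).
- scoop_grip (a point): Point on the scoop's wooden grip to hold, 103 mm behind the pan's middle, 30 mm above the table when the scoop stands. The grip is 14 mm thick (y), 20 mm high (z, from 20 to 40 mm) and runs from 69 to 155 mm behind the pan's middle (along x). Axes as the scoop's.
- scoop_lip (a point): Middle of the pan's open front edge, 54 mm ahead of the pan's middle and 157 mm ahead of scoop_grip; axes as the scoop's.
- blank_1: Dark hex bolt 1 of five, 41 mm long (its y), head 15 mm, 30 g, lying in the scoop's pan; origin under its middle.
- blank_2: Dark hex bolt 2 of five, 41 mm long (its y), head 15 mm, 30 g, lying in the scoop's pan; origin under its middle.
- blank_3: Dark hex bolt 3 of five, 41 mm long (its y), head 15 mm, 30 g, lying in the scoop's pan; origin under its middle.
- blank_4: Dark hex bolt 4 of five, 41 mm long (its y), head 15 mm, 30 g, lying in the scoop's pan; origin under its middle.
- blank_5: Dark hex bolt 5 of five, 41 mm long (its y), head 15 mm, 30 g, lying in the scoop's pan; origin under its middle.
- deburr_tool: Bystander: deburring pen, 126 x 12 mm, on the table; leave it.
- marker: Bystander: marker pen, 135 x 16 mm, on the table; leave it.

How it is judged:
On the way, in this order (a step that is already met when the one before it is completed fails the run):
1. the lock ring stands at its locked mark while all five bolts are still in the scoop (value of joint lock_ring above 0.96 rad and z of each of blank_1, blank_2, blank_3, blank_4, blank_5 in the frame of scoop above -0.005 m and distance between each of blank_1, blank_2, blank_3, blank_4, blank_5 and scoop below 0.07 m), for 0.2 s.
2. all five bolts lie in the bowl (horizontal distance between each of blank_1, blank_2, blank_3, blank_4, blank_5 and bowl below 0.055 m and z of each of blank_1, blank_2, blank_3, blank_4, blank_5 in the frame of bowl below 0.07 m), for 0.3 s.
At the end, for the whole second after the job is handed in: The lock ring is within 5 degrees (0.087 rad) of its stop; all five bolts lie in the bowl, below its rim; the bowl still sits level and fully down in the deck; the scoop is released and rests flat on the table top (tilt under 3.4 degrees, underside within 6 mm of the table) (all of step 2 and value of joint lock_ring above 0.96 rad and angle between each of bowl, scoop's own z axis and vertical below 0.06 rad and distance between bowl_mouth and ring_axis below 0.02 m and height (world z) of scoop below 0.006 m and linear speed of scoop below 0.02 m/s); the robot touches nothing.
It fails at once if a bystander tool is moved more than 40 mm (distance of any of deburr_tool, marker from where it was at the start of the episode above 0.04 m).
It fails at once if the bowl is tipped or lifted out of its seat (angle between bowl's own z axis and vertical above 0.15 rad or distance between bowl_mouth and ring_axis above 0.03 m).
It also fails if it takes over 72 s, if anything falls off the work surface, if the arm or the gripper's body presses on something with over 40 N, if the wrist force passes 120 N, or if a joint passes its speed limit or range.

## Working session

There is one attempt and no reset: what is moved stays moved. The work goes in short steps, Python scripts to look and compute and a tool call to move; the robot and the scene stay as the last step left them, time stands still between calls to the robot, and variables do not carry over. Pictures are saved under pics/ and viewed, at most 10 in all, crops included, and the job is handed in when it is done.

Besides the shell and the picture viewer there is one more tool, called after "Emit:" as name(argument=value, ...) on one line, values as JSON. carry_out: Moves the arm, as the interface text tells. Its arguments: {"type":"object","properties":{"increments":{"type":"string"},"gripper":{"type":"number"}},"required":["increments"]}

```bash
mkdir -p pics; cat > h.py <<'E'
import numpy as np, cv2, pickle
from rig import env
from scipy.spatial.transform import Rotation as R
def snap(n,f):
    s=env.snapshot(n); cv2.imwrite(f'pics/{f}.png',cv2.cvtColor(s['frame'],cv2.COLOR_RGB2BGR)); pickle.dump(s,open(f'{f}.pkl','wb')); return s
def K(s): return np.array([[s['fx'],0,s['cx']],[0,s['fy'],s['cy']],[0,0,1.]]),np.array(s['dist'],float)
def ray(s,uv):
    k,d=K(s); p=cv2.undistortPoints(np.array([[uv]],float),k,d)[0,0]
    T=np.array(s['T']); v=T[:3,:3]@np.array([p[0],-p[1],-1.]); return T[:3,3],v/np.linalg.norm(v)
def onz(s,uv,z):
    o,v=ray(s,uv); return o+v*(z-o[2])/v[2]
def tri(s1,a,s2,b):
    o1,v1=ray(s1,a);o2,v2=ray(s2,b); t=np.linalg.lstsq(np.c_[v1,-v2],o2-o1,rcond=None)[0]
    p,q=o1+v1*t[0],o2+v2*t[1]; return (p+q)/2,np.linalg.norm(p-q)
def proj(s,P):
    k,d=K(s);T=np.linalg.inv(np.array(s['T'])); P=np.atleast_2d(P); c=P@T[:3,:3].T+T[:3,3]; c=c*[1,-1,-1]
    return cv2.projectPoints(c,np.zeros(3),np.zeros(3),k,d)[0][:,0]
E
python3 - <<'E'
from h import *
np.set_printoptions(precision=4,suppress=True)
for n in('top','side'):
    s=snap(n,n+'0'); print(n,s['fx'],s['cx'],s['cy'],s['dist']); print(np.array(s['T']))
st=env.read_state()
for k,v in st.items(): print(k,np.round(v,4))
print(env.tip_extent)
E
```

```text
top 394.35420675990355 280.7809786123902 208.4019656126109 [-0.0858  0.      0.      0.      0.    ]
[[-0.0035  0.9958 -0.0912  0.4511]
 [-0.9997 -0.0013  0.0248 -0.0373]
 [ 0.0246  0.0912  0.9955  0.9679]
 [ 0.      0.      0.      1.    ]]
side 407.78510525073096 283.4049951673563 209.89010839878273 [0.0234 0.     0.     0.     0.    ]
[[ 0.8601  0.2452 -0.4472  0.1152]
 [-0.51    0.4297 -0.7451 -0.7268]
 [ 0.0095  0.869   0.4947  0.5601]
 [ 0.      0.      0.      1.    ]]
time_s 0.1
qpos [ 1.067   0.2765  1.5059 -0.      1.3607 -0.121 ]
joint_vel [ 0.0001 -0.0004 -0.0034 -0.0011 -0.0011 -0.0015]
joint_efforts [  0.0013 -40.5457 -23.778    0.0702   0.0298  -0.0001]
ee_pos [0.2145 0.5329 0.1906]
ee_rot [-3.14   -0.0002  2.7588]
contact_force [ 0.1594 -0.22    0.1458]
moment [-0.0223 -0.0416 -0.0108]
finger_force 0.0
grip_width 0.0943
0.019
```

View pics/top0.png

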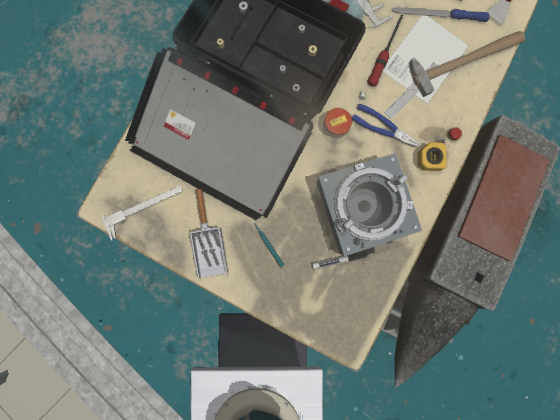

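View pics/side0.png

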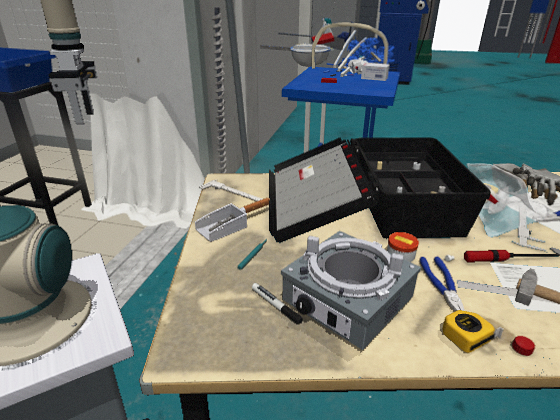

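```bash
python3 - <<'E'
import cv2,numpy as np
t=cv2.imread('pics/top0.png');s=cv2.imread('pics/side0.png')
def c(im,x0,y0,w,h,f):
    o=cv2.resize(im[y0:y0+h,x0:x0+w],None,fx=f,fy=f,interpolation=cv2.INTER_CUBIC)
    for i in range(0,w,20): cv2.putText(o,str(x0+i),(i*f,8),0,.3,(0,0,255),1); cv2.line(o,(i*f,10),(i*f,14),(0,0,255),1)
    for i in range(0,h,20): cv2.putText(o,str(y0+i),(0,i*f+4),0,.3,(0,0,255),1); cv2.line(o,(20,i*f),(24,i*f),(0,0,255),1)
    return o
cv2.imwrite('pics/tum.png',np.hstack([c(t,305,145,130,120,3)[:360],c(s,275,225,130,120,3)]))
cv2.imwrite('pics/sc.png',np.hstack([c(t,180,180,100,110,4),c(s,190,180,100,110,4)]))
E
```

```text
(no output)
```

View pics/tum.png

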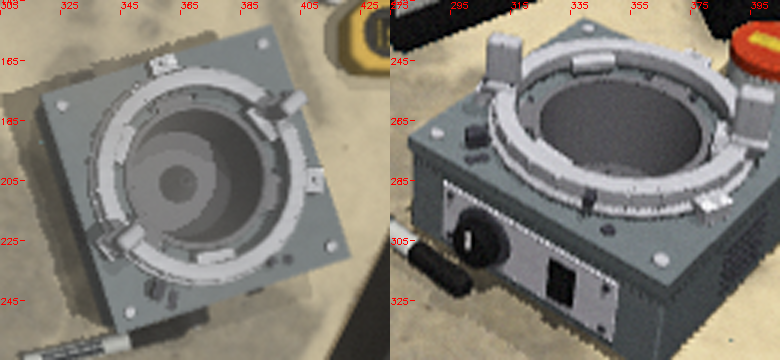

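View pics/sc.png

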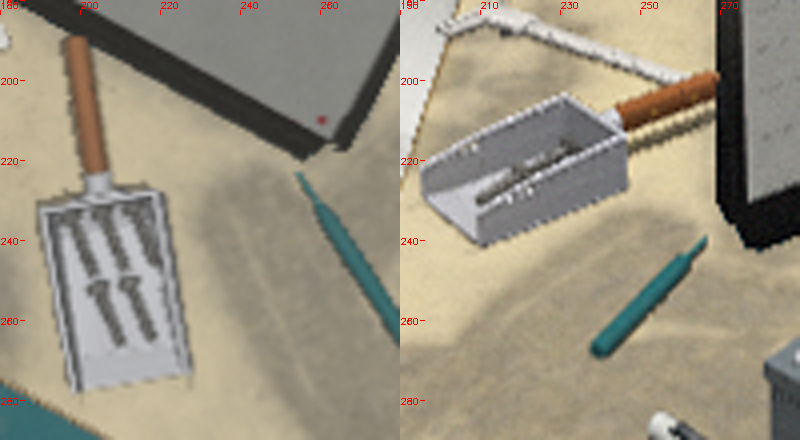

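```bash
cat > fit.py <<'E'
from h import *
from scipy.optimize import least_squares
np.set_printoptions(precision=4,suppress=True)
t=pickle.load(open('top0.pkl','rb'));s=pickle.load(open('side0.pkl','rb'))
rz=lambda a:np.array([[np.cos(a),-np.sin(a),0],[np.sin(a),np.cos(a),0],[0,0,1]])
# tumbler corners, local with yaw0
for n,a in [('L',(319,180)),('T',(395,153)),('R',(422,231)),('B',(344,256))]: print(n,onz(t,a,.082))
for n,a in [('L',(281,273)),('B',(366.7,317.7)),('T',(340,231.7))]: print('side',n,onz(s,a,.082))
print('lid near corner',tri(t,(262,218),s,(276,241)))
for px in [(130,150),(262,216),(160,52),(310,125)]:
    for z in (0,.05,.1,.15): print(px,z,onz(t,px,z),proj(s,onz(t,px,z)))
for n,a,b in [('grip end',(199,189.5),(269,199)),('grip start',(204,223),(244,209)),('pan bk near',(220.7,228),(247,215)),('pan bk far',(189.5,231),(231,204)),('front near',(227,273.5),(210.5,241)),('front far',(199,277.5),(195.5,229))]:
    print(n,*tri(t,a,s,b), onz(t,a,.04),onz(t,a,.0))
for n,a,b in [('lugA',(402,178),(397,255)),('lugB',(346,224),(313,237))]: print(n,*tri(t,a,s,b))
E
python3 fit.py
```

```text
L [ 0.5971 -0.1467  0.082 ]
T [ 0.6612 -0.3253  0.082 ]
R [ 0.4798 -0.3828  0.082 ]
B [ 0.4246 -0.2011  0.082 ]
side L [ 0.4224 -0.2087  0.082 ]
side B [ 0.4847 -0.3771  0.082 ]
side T [ 0.6054 -0.1498  0.082 ]
lid near corner (array([ 0.5181, -0.0167,  0.0089]), np.float64(0.005932295901710699))
(130, 150) 0 [0.6876 0.3171 0.    ] [[269.2904 178.092 ]]
(130, 150) 0.05 [0.6754 0.2988 0.05  ] [[268.5752 166.4979]]
(130, 150) 0.1 [0.6632 0.2805 0.1   ] [[267.808  154.0672]]
(130, 150) 0.15 [0.651  0.2622 0.15  ] [[266.9826 140.704 ]]
(262, 216) 0 [ 0.521  -0.0151  0.    ] [[275.4885 243.4708]]
(262, 216) 0.05 [ 0.5174 -0.0163  0.05  ] [[274.3958 226.576 ]]
(262, 216) 0.1 [ 0.5138 -0.0174  0.1   ] [[273.2388 208.7016]]
(262, 216) 0.15 [ 0.5102 -0.0186  0.15  ] [[272.0114 189.7549]]
(160, 52) 0 [0.9483 0.2512 0.    ] [[346.321 169.097]]
(160, 52) 0.05 [0.9226 0.2363 0.05  ] [[344.2656 158.2137]]
(160, 52) 0.1 [0.8969 0.2214 0.1   ] [[342.0604 146.523 ]]
(160, 52) 0.15 [0.8712 0.2065 0.15  ] [[339.6882 133.9301]]
(310, 125) 0 [ 0.7515 -0.1361  0.    ] [[381.5386 241.2261]]
(310, 125) 0.05
[... 181 characters left out ...]
 [0.5833 0.1332 0.0367] 0.003480670456274983 [0.5813 0.1334 0.04  ] [0.5869 0.1408 0.    ]
grip start [0.503  0.121  0.0341] 0.0018125680560438246 [0.5018 0.1204 0.04  ] [0.504  0.1272 0.    ]
pan bk near [0.4913 0.0803 0.04  ] 0.0028277394685336586 [0.49  0.081 0.04 ] [0.4917 0.0861 0.    ]
pan bk far [0.4828 0.1548 0.0384] 0.0006162456159834031 [0.483  0.1543 0.04  ] [0.4844 0.1626 0.    ]
front near [0.3841 0.0682 0.0046] 0.005944030863989033 [0.384  0.0655 0.04  ] [0.3811 0.0699 0.    ]
front far [0.373  0.1366 0.0049] 0.0025842968574932086 [0.3747 0.1307 0.04  ] [0.3714 0.138  0.    ]
lugA [ 0.594  -0.3226  0.1328] 0.0006922087373101659
lugB [ 0.496  -0.1985  0.1318] 0.00454157766843426
```

The top picture shows the tumbler's bowl centre near (370,203), with lugs at (402,178) and (346,224). The scoop pan is near (208,250), and its grip runs up to (199,189) beside the lid. The side picture puts the lugs at (397,255) and (313,237), so the ring stands about 10° past open. Deck corners, lug heights (132 mm) and scoop heights (40 mm) agree with the text.

```bash
cat > plan.py <<'E'
from h import *
def plan(wps,start=None):
    """wps: (x,y,z,yaw_deg,nrows[,profile]); prints calls of 8 rows"""
    st=env.read_state(); print('t',round(st['time_s'],2),'pos',np.round(st['ee_pos'],4),'rpy',np.round(np.degrees(st['ee_rot']),1),'F',np.round(st['contact_force'],1),'w',round(float(st['grip_width']),4),'ff',np.round(st['finger_force'],1))
    if start is None: p=np.array(st['ee_pos'],float); y=np.degrees(st['ee_rot'][2])
    else: p=np.array(start[:3],float); y=start[3]
    rows=[]
    for w in wps:
        p0,y0=p.copy(),y; n=w[4]; tgt=np.array(w[:3],float)
        prof=np.cumsum(np.minimum(np.minimum(np.arange(1,n+1),np.arange(n,0,-1)),3)) if len(w)>5 else np.arange(1,n+1); prof=prof/prof[-1]
        for f in prof:
            q=p0+(tgt-p0)*f; yy=y0+(w[3]-y0)*f; c,s=np.cos(np.radians(y)),np.sin(np.radians(y))
            d=q-p; r=np.round([(c*d[0]+s*d[1])/.5,(s*d[0]-c*d[1])/.5,-d[2]/.5,-(yy-y)/180],3)
            rows.append(r); p=p+.5*np.array([c*r[0]+s*r[1],s*r[0]-c*r[1],-r[2]]); y-=180*r[3]
    while len(rows)%8: rows.append(np.zeros(4))
    for i in range(0,len(rows),8): print('; '.join(' '.join('%g'%(v+0) for v in r) for r in rows[i:i+8]))
    print('end',np.round(p,4),round(y,2))
E
python3 - <<'E'
from plan import *
plan([(.4945,-.2013,.19,128.3,18,1),(.4945,-.2013,.125,128.3,6)])
E
```

```text
t 0.1 pos [0.2145 0.5329 0.1906] rpy [-179.9   -0.   158.1] F [ 0.2 -0.2  0.1] w 0.0943 ff 0.0
-0.022 -0.024 0 0.003; -0.045 -0.048 0 0.007; -0.069 -0.07 0 0.011; -0.071 -0.067 0 0.01; -0.074 -0.065 0 0.01; -0.075 -0.063 0 0.011; -0.078 -0.06 0 0.01; -0.079 -0.058 0.001 0.01
-0.082 -0.055 0 0.011; -0.083 -0.053 0 0.01; -0.084 -0.05 0 0.01; -0.087 -0.047 0 0.011; -0.087 -0.044 0 0.01; -0.089 -0.041 0 0.01; -0.091 -0.039 0 0.011; -0.091 -0.035 0 0.01
-0.062 -0.022 0 0.007; -0.031 -0.01 0 0.003; 0 0 0.022 0; 0 0 0.021 0; 0 0 0.022 0; 0 0 0.022 0; 0 0 0.022 0; 0 0 0.021 0
end [ 0.4943 -0.2012  0.1251] 128.37
```

Emit:
carry_out(increments="-0.022 -0.024 0 0.003; -0.045 -0.048 0 0.007; -0.069 -0.07 0 0.011; -0.071 -0.067 0 0.01; -0.074 -0.065 0 0.01; -0.075 -0.063 0 0.011; -0.078 -0.06 0 0.01; -0.079 -0.058 0 0.01", gripper=0)

```text
time_s: 0.9
ee_pos: [0.3368, 0.2096, 0.1913]
ee_rot: [-3.141, 0.001, 2.531]
contact_force: [1.7, 0.4, -0.0]
grip_width: 0.0938
finger_force: 0.0
```

Emit:
carry_out(increments="-0.082 -0.055 0 0.011; -0.083 -0.053 0 0.01; -0.084 -0.05 0 0.01; -0.087 -0.047 0 0.011; -0.087 -0.044 0 0.01; -0.089 -0.041 0 0.01; -0.091 -0.039 0 0.011; -0.091 -0.035 0 0.01")

```text
time_s: 1.7
ee_pos: [0.4761, -0.1573, 0.1913]
ee_rot: [-3.141, -0.0, 2.269]
contact_force: [-0.2, -0.0, 0.4]
grip_width: 0.0939
finger_force: 0.0
```

Emit:
carry_out(increments="-0.062 -0.022 0 0.007; -0.031 -0.01 0 0.003; 0 0 0.022 0; 0 0 0.021 0; 0 0 0.022 0; 0 0 0.022 0; 0 0 0.022 0; 0 0 0.021 0")

```text
time_s: 2.5
ee_pos: [0.4943, -0.1999, 0.1254]
ee_rot: [3.142, -0.0, 2.242]
contact_force: [-0.6, 0.0, 0.2]
grip_width: 0.0941
finger_force: 0.0
```

Emit:
carry_out(increments="0 0 0 0; 0 0 0 0; 0 0 0 0; 0 0 0 0; 0 0 0 0; 0 0 0 0; 0 0 0 0; 0 0 0 0", gripper=1)

```text
time_s: 3.3
ee_pos: [0.4946, -0.2008, 0.1264]
ee_rot: [3.141, 0.0, 2.24]
contact_force: [0.5, -0.2, 0.1]
grip_width: 0.0333
finger_force: 0.0
```

```bash
python3 - <<'E'
from plan import *
t=snap('top','top1');s=snap('side','side1')
a=cv2.imread('pics/top1.png')[130:280,290:440];b=cv2.imread('pics/side1.png')[190:340,260:410]
cv2.imwrite('pics/g1.png',cv2.resize(np.hstack([a,b]),None,fx=2.6,fy=2.6,interpolation=cv2.INTER_CUBIC))
st=env.read_state(); p=np.array(st['ee_pos']); y0=np.degrees(st['ee_rot'][2]); c=np.array([.5428,-.2625])
r=np.linalg.norm(p[:2]-c); az=np.degrees(np.arctan2(*(p[:2]-c)[::-1])); print('r',r,'az',az)
n=24; w=[]
for i in range(1,n+1):
    d=-51.5*i/n; w.append((c[0]+r*np.cos(np.radians(az+d)),c[1]+r*np.sin(np.radians(az+d)),p[2],y0+d,1))
plan(w)
E
```

```text
r 0.07835756704234763 az 127.99671480841884
t 3.4 pos [ 0.4946 -0.2008  0.1264] rpy [180.   -0.  128.4] F [-0.4 -0.1 -0.3] w 0.0255 ff 0.0
0 0.006 0 0.012; 0 0.006 0 0.012; 0 0.006 0 0.012; -0.001 0.006 0 0.012; 0 0.005 0 0.012; 0 0.006 0 0.012; 0 0.006 0 0.011; 0 0.006 0 0.012
0 0.006 0 0.012; 0 0.006 0 0.012; -0.001 0.006 0 0.012; 0 0.005 0 0.012; 0 0.006 0 0.012; 0 0.006 0 0.012; 0 0.006 0 0.012; 0 0.006 0 0.012
-0.001 0.006 0 0.012; 0 0.006 0 0.012; 0 0.005 0 0.012; 0 0.006 0 0.011; 0 0.006 0 0.012; 0 0.006 0 0.012; 0 0.006 0 0.012; -0.001 0.006 0 0.012
end [ 0.5611 -0.1866  0.1264] 76.88
```

View pics/g1.png

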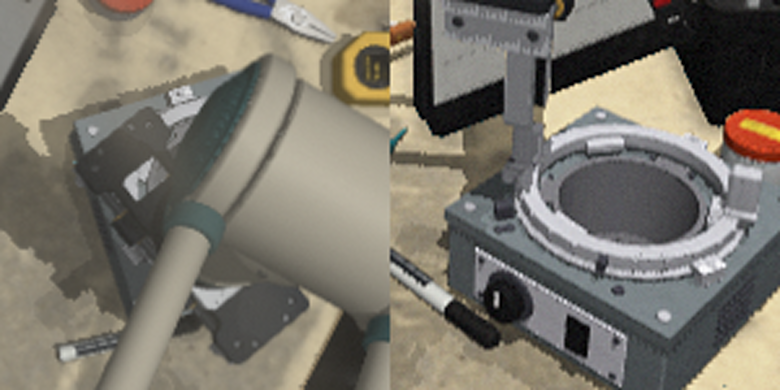

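The wrist stands over the left lug, which is at about (525,150) in the picture. The fingers are still closing and the lug is between them.

Emit:
carry_out(increments="0 0 0 0; 0 0 0 0; 0 0 0 0; 0 0 0 0; 0 0.006 0 0.012; 0 0.006 0 0.012; 0 0.006 0 0.012; 0 0.006 0 0.012", gripper=1)

```text
time_s: 4.2
ee_pos: [0.5045, -0.1938, 0.1264]
ee_rot: [3.142, -0.0, 2.088]
contact_force: [-0.6, 0.3, -0.9]
grip_width: 0.0003
finger_force: 0.0
```

Emit:
carry_out(increments="-0.001 0.006 0 0.012; 0 0.005 0 0.012; 0 0.006 0 0.011; 0 0.006 0 0.012; 0 0.006 0 0.012; 0 0.006 0 0.012; -0.001 0.006 0 0.012; 0 0.005 0 0.012")

```text
time_s: 5.0
ee_pos: [0.5261, -0.186, 0.1263]
ee_rot: [3.142, -0.0, 1.79]
contact_force: [0.8, 0.1, -0.2]
grip_width: 0.0003
finger_force: 0.0
```

Emit:
carry_out(increments="0 0.006 0 0.012; 0 0.006 0 0.012; 0 0.006 0 0.012; 0 0.006 0 0.012; -0.001 0.006 0 0.012; 0 0.006 0 0.012; 0 0.005 0 0.012; 0 0.006 0 0.011")

```text
time_s: 5.8
ee_pos: [0.5494, -0.1844, 0.1263]
ee_rot: [-3.141, -0.0, 1.491]
contact_force: [-0.1, 0.2, 0.1]
grip_width: 0.0005
finger_force: 0.0
```

```bash
python3 - <<'E'
from plan import *
t=snap('top','top2');s=snap('side','side2')
a=cv2.imread('pics/top2.png')[130:280,290:440];b=cv2.imread('pics/side2.png')[190:340,260:410]
cv2.imwrite('pics/g2.png',cv2.resize(np.hstack([a,b]),None,fx=2.6,fy=2.6,interpolation=cv2.INTER_CUBIC))
p=env.read_state()['ee_pos']; print(p,proj(s,[p,p+np.array([0,0,-.019])]),proj(t,[p]))
E
```

```text
[ 0.5496469  -0.18447604  0.12626339] [[330.0525599  228.68641812]
 [329.43228656 236.66237022]] [[339.15446985 198.43366291]]
```

View pics/g2.png

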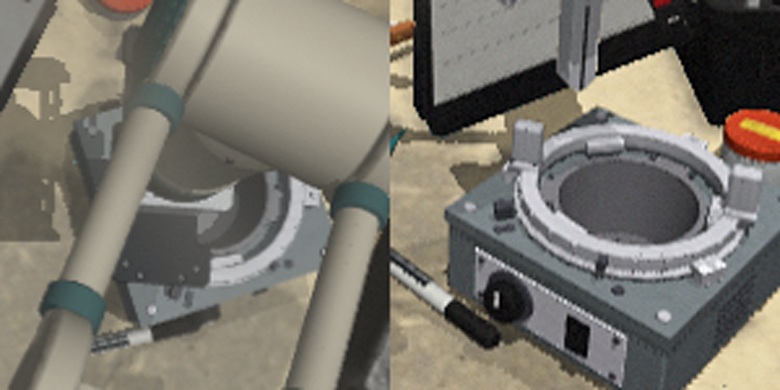

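Side picture: the closed fingertips end at about (332,224) in full-frame pixels, well above where the pose predicts them (329,237). The lug stands untouched at (313,237–253). I'll check the tool's true height against both views.

```bash
python3 - <<'E'
from h import *
np.set_printoptions(precision=4,suppress=True)
t1=pickle.load(open('top1.pkl','rb'));s2=pickle.load(open('side2.pkl','rb'));t2=pickle.load(open('top2.pkl','rb'));s1=pickle.load(open('side1.pkl','rb'))
p1=np.array([.4946,-.2008,.1264])
y=np.radians(128.4);ty=np.array([np.sin(y),-np.cos(y),0])
for z in (.204,.23,.26): print('g1 body ends',z,proj(t1,[p1+[0,0,z-.1264]+k*ty for k in(-.088,0,.088)]).ravel())
for w in (-.02,.02): print('g1 finger',proj(s1,[p1+w*ty,p1+w*ty-[0,0,.019]]).ravel(), proj(s1,[p1+w*ty+[0,0,.01]]).ravel())
p2=np.array([.5496,-.1845,.1263])
for dz in (-.019,0,.01,.02,.03): print('g2',dz,proj(s2,[p2+[0,0,dz]]))
for z in (.204,.23,.26): print('g2 body near end',proj(t2,[[.5496-.088,-.177,z]]))
# lug check
for a,b in [((402,178),(397,255)),((346,224),(313,237))]: print(tri(t1,a,s1,b))
# where lugs predicted given centre & az
c=np.array([.5428,-.2625])
for az in (128.3,-51.7): 
  q=c+.078*np.array([np.cos(np.radians(az)),np.sin(np.radians(az))])
  for z in (.103,.134): print(az,z,q,proj(t1,[[*q,z]]),proj(s1,[[*q,z]]))
a=cv2.imread('pics/side0.png')[222:272,290:420];b=cv2.imread('pics/side1.png')[222:272,290:420];c=cv2.imread('pics/side2.png')[222:272,290:420]
d=cv2.imread('pics/side1.png')[180:270,280:370]
im=cv2.resize(np.vstack([a,b,c]),None,fx=4,fy=4,interpolation=cv2.INTER_NEAREST)
cv2.imwrite('pics/g3.png',im[:600])
E
```

```text
g1 body ends 0.204 [383.0533 256.9997 354.7311 221.787  326.4383 186.791 ]
g1 body ends 0.23 [386.9293 257.4221 357.6289 220.9948 328.3486 184.7966]
g1 body ends 0.26 [391.746  257.946  361.2311 220.0097 330.7227 182.3176]
g1 finger [308.5281 245.8751 308.1281 254.1938] [308.7428 241.4145]
g1 finger [314.8518 234.9438 314.3937 243.051 ] [315.0975 230.5997]
g2 -0.019 [[329.4217 236.6593]]
g2 0 [[330.0419 228.6827]]
g2 0.01 [[330.3744 224.4104]]
g2 0.02 [[330.7113 220.0856]]
g2 0.03 [[331.0526 215.7073]]
g2 body near end [[342.9402 238.7707]]
g2 body near end [[345.4463 238.5668]]
g2 body near end [[348.5634 238.3127]]
(array([ 0.594 , -0.3226,  0.1328]), np.float64(0.0006922087373101659))
(array([ 0.496 , -0.1985,  0.1318]), np.float64(0.00454157766843426))
128.3 0.103 [ 0.4945 -0.2013] [[345.3173 224.4818]] [[311.3079 250.5294]]
128.3 0.134 [ 0.4945 -0.2013] [[348.0384 223.7436]] [[312.0136 237.0985]]
-51.7 0.103 [ 0.5911 -0.3237] [[398.2792 181.3513]] [[393.6529 269.2209]]
-51.7 0.134 [ 0.5911 -0.3237] [[402.8104 179.0882]] [[396.1394 255.2657]]
```

View pics/g3.png

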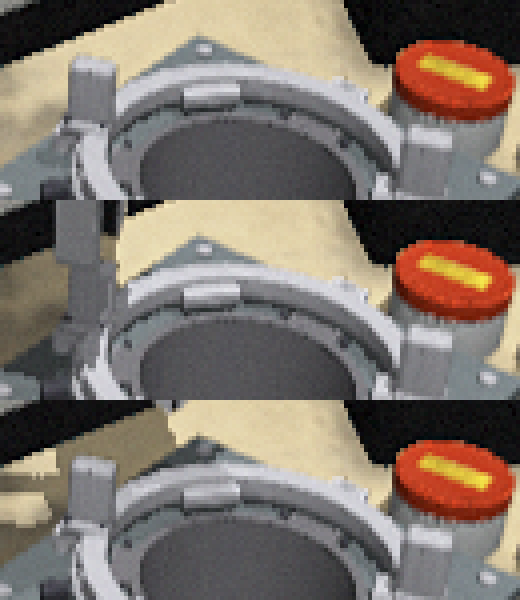

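Finger bottoms in side1 show at about (309,238) and in side2 at (332,224). That puts the tips roughly 30 mm higher than reported, and they passed over the lug. I'll probe gently downward over the flat ring to find the tips' real height.

Emit:
carry_out(increments="0 0 0.003 0; 0 0 0.003 0; 0 0 0.003 0; 0 0 0.003 0; 0 0 0.003 0; 0 0 0.003 0; 0 0 0.003 0; 0 0 0.003 0")

```text
time_s: 6.7
ee_pos: [0.5493, -0.1844, 0.1142]
ee_rot: [3.142, -0.0, 1.493]
contact_force: [0.5, 0.1, -0.4]
grip_width: 0.0005
finger_force: 0.0
```

```bash
python3 - <<'E'
from h import *
s=snap('side','side3'); print(np.round(env.read_state()['ee_pos'],4),np.round(env.read_state()['contact_force'],1))
a=cv2.imread('pics/side0.png',0).astype(int)
for f in('side2','side3'):
    b=cv2.imread(f'pics/{f}.png',0).astype(int)
    print(f)
    for r in range(212,252,2): print(r,' '.join('%3d'%v for v in b[r,320:346:2]),'|',' '.join('%3d'%v for v in a[r,320:346:2]))
E
```

```text
[ 0.5491 -0.1844  0.114 ] [-0.3 -0.9 -0.7]
side2
212 142  97 115  93  89 108 106  11 131 144   7  20  22 | 134  94  38  17  12  18  19  16  22  18  15  20  12
214  11  13  97  92 109 101 127  31 144 142   7  21  20 |  16  10  16  15  14   7  10   7  12  13  15  18  15
216  14  17  98  91 105 137 144  35 141 143   0  22   5 |  13   8  20  14  18  17  17  20  20  17  18  13   3
218  11  15  57 112  97 140 139  55 138 134   3 181 220 |  17  16  15  10  18  13  12  11   9   6   6 177 220
220  16  18  15  66 112 137 140  84 137 166 214 210 215 |  18  16  17  19  20  11  16   3 180 178 211 208 208
222  17  18  17  13  80 139 139  89 165 211 210 211 212 |  11  13   9  17   9  34 177 219 207 206 206 204 209
224  16  11   5  92 100 127 136 169 211 210 210 206 209 |  18  18   2 176 175 212 208 208 206 207 202 205 205
226  33  95 125 126 121 119 214 214 213 214 208 208 213 |  41 173 217 209 209 204 206 210 207 211 202 203 207
228 124 123 121 120 124 119 220 214 215 211 210 213 211 | 213 207 210 208 208 212 206 209 209 206 209 209 210
230 119 121 123 123 121 123 118 221 215 217 198 216 212 | 207
[... 2654 characters left out ...]
 215 142 119 123 145 167 177 181 188 187
240 116 124 102  58 150 186 185 182 181 184 186 186 183 | 214 212 188 126 180 207 207 202 202 204 208 209 202
242 117 150 154 183 182 184 179 168 153 145 152 150 145 | 211 185 185 207 204 209 198 187 162 151 143 150 152
244 167 181 205 218 188 141 130 124 182 186 185 185 190 | 192 202 204 208 196 153 123 120 201 211 210 211 212
246 181 183 174 134 117 123 129 116 159 161 164 152 136 | 203 207 193 134 117 117 126 118 164 172 165 146 129
248 188 135 111 114 118  89  64  51 118 103  90  95  91 | 211 146 108 116 118  83  53  55 113  97  87  95  83
250 141 107 110  66  92 113 112 114  43  86  91  88  96 | 155 111 104  60  89 123 123 106  38  91 102 107 107
```

Emit:
carry_out(increments="0 0 0.004 0; 0 0 0.004 0; 0 0 0.004 0; 0 0 0.004 0; 0 0 0.004 0; 0 0 0.004 0; 0 0 0.004 0; 0 0 0.004 0")

```text
time_s: 7.55
ee_pos: [0.5493, -0.1844, 0.0982]
ee_rot: [3.142, -0.0, 1.493]
contact_force: [-0.3, 0.1, 0.0]
grip_width: 0.0006
finger_force: 0.0
```

Emit:
carry_out(increments="0 0 0.002 0; 0 0 0.002 0; 0 0 0.002 0; 0 0 0.002 0; 0 0 0.002 0; 0 0 0.002 0; 0 0 0.002 0; 0 0 0.002 0")

```text
time_s: 8.35
ee_pos: [0.5493, -0.1844, 0.0903]
ee_rot: [3.141, -0.0, 1.493]
contact_force: [-0.1, -0.3, 1.1]
grip_width: 0.0006
finger_force: 0.0
```

Emit:
carry_out(increments="0 0 0.002 0; 0 0 0.002 0; 0 0 0.002 0; 0 0 0 0; 0 0 0 0; 0 0 0 0; 0 0 0 0; 0 0 0 0")

```text
time_s: 9.15
ee_pos: [0.5494, -0.1844, 0.0874]
ee_rot: [3.141, -0.0, 1.493]
contact_force: [0.3, -0.0, 0.4]
grip_width: 0.0006
finger_force: 0.0
```

```bash
python3 - <<'E'
from h import *
t=snap('top','top4'); s=snap('side','side4'); st=env.read_state(); print(np.round(st['ee_pos'],4),np.round(st['contact_force'],1))
a=cv2.imread('pics/top4.png')[150:250,300:430];b=cv2.imread('pics/side4.png')[200:300,290:420]
cv2.imwrite('pics/g4.png',cv2.resize(np.hstack([a,b]),None,fx=3,fy=3,interpolation=cv2.INTER_CUBIC))
E
```

```text
[ 0.5493 -0.1844  0.0874] [-0.6  0.   0.5]
```

View pics/g4.png

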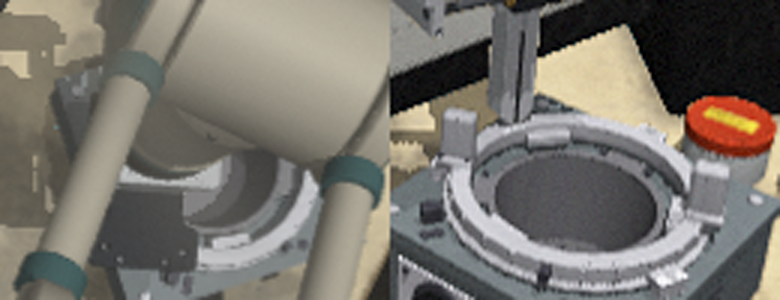

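The right half shows the fingers ending near crop (517,120), just at the ring's far outer edge. There is no contact, although the reported tip height is 68 mm. I'll compare with the first side picture, where the gripper stood in free space near (75,100).

```bash
python3 - <<'E'
from h import *
np.set_printoptions(precision=1,suppress=True)
s=pickle.load(open('side0.pkl','rb'));p=np.array([.2145,.5329,.1906]);y=np.radians(158.07);ty=np.array([np.sin(y),-np.cos(y),0])
for w in(-.055,0,.055): print(w,[proj(s,[p+w*ty+[0,0,d]])[0] for d in(-.019,0,.078)])
im=cv2.imread('pics/side0.png')[0:140,30:130]
t=pickle.load(open('top4.pkl','rb'))
cv2.imwrite('pics/g5.png',cv2.resize(im,None,fx=5,fy=4.2,interpolation=cv2.INTER_CUBIC))
E
```

```text
-0.055 [array([ 82.5, 136.7]), array([ 80.8, 130.1]), array([ 73.6, 101.3])]
0 [array([ 87.6, 130.3]), array([ 86.1, 123.8]), array([79.4, 96.1])]
0.055 [array([ 92.4, 124.3]), array([ 91., 118.]), array([84.7, 91.2])]
```

View pics/g5.png

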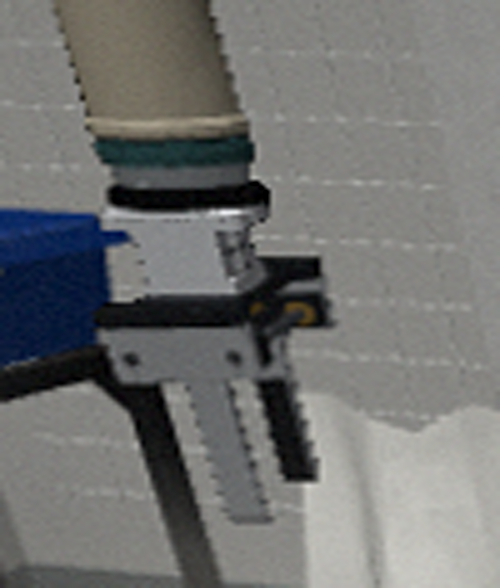

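Near finger tip in the start picture is at (80,124), where the pose predicts (82,137). The whole gripper therefore stands about 30 mm higher than reported, the same as at the ring. I'll continue the gentle probe to touch.

Emit:
carry_out(increments="0 0 0.002 0; 0 0 0.002 0; 0 0 0.002 0; 0 0 0.002 0; 0 0 0.002 0; 0 0 0.002 0; 0 0 0 0; 0 0 0 0")

```text
time_s: 10.05
ee_pos: [0.5516, -0.1847, 0.0858]
ee_rot: [3.135, 0.001, 1.493]
contact_force: [-2.5, 3.7, 20.5]
grip_width: 0.0002
finger_force: 10.3
```

```bash
python3 - <<'E'
from plan import *
plan([(.5494,-.1844,.1514,85.5,2),(.4945,-.2013,.150,128.3,8),(.4945,-.2013,.0915,128.3,6)],start=(.5494,-.1844,.0814,85.5))
c=np.array([.5428,-.2625]);r=.0783;n=20;w=[]
for i in range(1,n+1):
    d=-52.5*i/n; a=np.radians(128.3+d); w.append((c[0]+r*np.cos(a),c[1]+r*np.sin(a),.0915,128.3+d,1))
plan(w,start=(.4945,-.2013,.0915,128.3))
E
```

```text
t 10.05 pos [ 0.5516 -0.1847  0.0858] rpy [1.796e+02 1.000e-01 8.550e+01] F [-2.5  3.7 20.5] w 0.0002 ff 10.3
0 0 -0.07 0; 0 0 -0.07 0; -0.005 -0.013 0 -0.03; -0.004 -0.014 0.001 -0.029; -0.003 -0.014 0 -0.03; -0.001 -0.015 0 -0.03; 0 -0.014 0.001 -0.03; 0.001 -0.014 0 -0.029
0.002 -0.014 0 -0.03; 0.004 -0.014 0.001 -0.03; 0 0 0.019 0; 0 0 0.02 0; 0 0 0.019 0; 0 0 0.02 0; 0 0 0.019 0; 0 0 0.02 0
end [ 0.4947 -0.2014  0.0914] 128.34
t 10.05 pos [ 0.5516 -0.1847  0.0858] rpy [1.796e+02 1.000e-01 8.550e+01] F [-2.5  3.7 20.5] w 0.0002 ff 10.3
0.001 0.007 0 0.015; -0.001 0.007 0 0.014; 0 0.007 0 0.015; 0 0.008 0 0.014; 0 0.007 0 0.015; 0 0.007 0 0.014; 0 0.007 0 0.015; -0.001 0.007 0 0.015
0 0.008 0 0.014; 0 0.007 0 0.015; 0 0.007 0 0.014; 0 0.007 0 0.015; 0 0.007 0 0.015; -0.001 0.007 0 0.014; 0 0.008 0 0.015; 0 0.007 0 0.014
0 0.007 0 0.015; 0 0.007 0 0.014; 0 0.007 0 0.015; -0.001 0.007 0 0.015; 0 0 0 0; 0 0 0 0; 0 0 0 0; 0 0 0 0
end [ 0.5617 -0.1867  0.0915] 75.74
```

Emit:
carry_out(increments="0 0 -0.07 0; 0 0 -0.07 0; -0.005 -0.013 0 -0.03; -0.004 -0.014 0.001 -0.029; -0.003 -0.014 0 -0.03; -0.001 -0.015 0 -0.03; 0 -0.014 0.001 -0.03; 0.001 -0.014 0 -0.029", gripper=0.5)

```text
time_s: 10.85
ee_pos: [0.5079, -0.197, 0.1502]
ee_rot: [-3.142, -0.0, 2.056]
contact_force: [-0.1, -0.3, -0.0]
grip_width: 0.0468
finger_force: 0.0
```

Emit:
carry_out(increments="0.002 -0.014 0 -0.03; 0.004 -0.014 0.001 -0.03; 0 0 0.019 0; 0 0 0.02 0; 0 0 0.019 0; 0 0 0.02 0; 0 0 0.019 0; 0 0 0.02 0")

```text
time_s: 11.65
ee_pos: [0.4947, -0.2014, 0.0903]
ee_rot: [-3.142, -0.0, 2.24]
contact_force: [0.2, 1.1, 0.1]
grip_width: 0.0469
finger_force: 0.0
```

Emit:
carry_out(increments="0 0 0 0; 0 0 0 0; 0 0 0 0; 0 0 0 0; 0 0 0 0; 0 0 0 0; 0 0 0 0; 0 0 0 0", gripper=1)

```text
time_s: 12.45
ee_pos: [0.4953, -0.2013, 0.0919]
ee_rot: [3.14, 0.001, 2.24]
contact_force: [2.5, 2.8, 2.9]
grip_width: 0.0129
finger_force: 30.0
```

Lug gripped (12.9 mm, 30 N). Turning now.

Emit:
carry_out(increments="0.001 0.007 0 0.015; -0.001 0.007 0 0.014; 0 0.007 0 0.015; 0 0.008 0 0.014; 0 0.007 0 0.015; 0 0.007 0 0.014; 0 0.007 0 0.015; -0.001 0.007 0 0.015")

```text
time_s: 13.25
ee_pos: [0.5199, -0.1881, 0.0919]
ee_rot: [3.141, 0.001, 1.872]
contact_force: [1.1, 2.7, 3.9]
grip_width: 0.0128
finger_force: 30.1
```

Emit:
carry_out(increments="0 0.008 0 0.014; 0 0.007 0 0.015; 0 0.007 0 0.014; 0 0.007 0 0.015; 0 0.007 0 0.015; -0.001 0.007 0 0.014; 0 0.008 0 0.015; 0 0.007 0 0.014")

```text
time_s: 14.05
ee_pos: [0.5487, -0.1843, 0.0919]
ee_rot: [3.141, -0.0, 1.508]
contact_force: [1.5, 2.1, 3.4]
grip_width: 0.0129
finger_force: 30.1
```

Emit:
carry_out(increments="0 0.007 0 0.015; 0 0.007 0 0.014; 0 0.007 0 0.015; -0.001 0.007 0 0.015; 0 0 0 0; 0 0 0 0; 0 0 0 0; 0 0 0 0")

```text
time_s: 14.85
ee_pos: [0.5621, -0.1861, 0.0919]
ee_rot: [3.141, -0.001, 1.324]
contact_force: [1.4, 4.3, 5.3]
grip_width: 0.0128
finger_force: 30.3
```

Emit:
carry_out(increments="0 0.003 0 0.006; 0 0.003 0 0.006; 0 0.003 0 0.006; 0 0.003 0 0.006; 0 0 0 0; 0 0 0 0; 0 0 0 0; 0 0 0 0")

```text
time_s: 15.65
ee_pos: [0.5618, -0.1865, 0.0918]
ee_rot: [-3.13, 0.0, 1.25]
contact_force: [-9.9, 5.1, 12.3]
grip_width: 0.0139
finger_force: 31.3
```

```bash
python3 - <<'E'
from plan import *
st=env.read_state();print({k:np.round(st[k],3) for k in('ee_pos','ee_rot','contact_force','moment','grip_width')})
p=np.array(st['ee_pos']);d=p[:2]-[.5428,-.2625];print(np.hypot(*d),np.degrees(np.arctan2(d[1],d[0])))
s=snap('side','side6')
E
```

```text
{'ee_pos': array([ 0.562, -0.187,  0.092]), 'ee_rot': array([-3.13,  0.  ,  1.25]), 'contact_force': array([-9.905,  5.149, 12.301]), 'moment': array([0.835, 1.692, 0.575]), 'grip_width': np.float64(0.014)}
0.0783062693084951 75.97933754978327
```

The ring is at its stop: further turn moved nothing and the force rose. Releasing and moving on to the scoop.

Emit:
carry_out(increments="0 0 0 0; 0 0 0 0; 0 0 0 0; 0 0 0 0; 0 0 0 0; 0 0 -0.06 0; 0 0 -0.09 0; 0 0 -0.06 0", gripper=0.4)

```text
time_s: 16.5
ee_pos: [0.5685, -0.189, 0.1987]
ee_rot: [3.139, 0.0, 1.248]
contact_force: [0.0, 0.1, 0.4]
grip_width: 0.0565
finger_force: 0.0
```

```bash
python3 - <<'E'
from plan import *
c=np.array([.433,.110]);u=np.array([np.cos(np.radians(8.4)),np.sin(np.radians(8.4))]);g=c+.082*u; print(g)
plan([(*g,.17,8.4,13,1),(*g,.0,8.4,11,1)])
E
```

```text
[0.51412033 0.12197881]
t 16.5 pos [ 0.5685 -0.189   0.1987] rpy [179.9   0.   71.5] F [0.  0.1 0.4] w 0.0565 ff 0.0
0.017 -0.009 0.002 0.011; 0.033 -0.019 0.003 0.021; 0.047 -0.033 0.005 0.032; 0.044 -0.037 0.006 0.032; 0.04 -0.041 0.005 0.031; 0.036 -0.045 0.005 0.032; 0.032 -0.048 0.005 0.032; 0.026 -0.051 0.006 0.032
0.021 -0.053 0.005 0.032; 0.015 -0.056 0.005 0.032; 0.01 -0.056 0.005 0.032; 0.003 -0.038 0.004 0.021; 0 -0.019 0.001 0.01; 0 0 0.013 0; 0 0 0.025 0; 0 0 0.038 0
0 0 0.037 0; 0 0 0.038 0; 0 0 0.038 0; 0 0 0.038 0; 0 0 0.038 0; 0 0 0.038 0; 0 0 0.025 0; 0 0 0.012 0
end [5.141e-01 1.218e-01 2.000e-04] 8.48
```

Emit:
carry_out(increments="0.017 -0.009 0.002 0.011; 0.033 -0.019 0.003 0.021; 0.047 -0.033 0.005 0.032; 0.044 -0.037 0.006 0.032; 0.04 -0.041 0.005 0.031; 0.036 -0.045 0.005 0.032; 0.032 -0.048 0.005 0.032; 0.026 -0.051 0.006 0.032")

```text
time_s: 17.3
ee_pos: [0.533, 0.0106, 0.1778]
ee_rot: [3.141, -0.0, 0.543]
contact_force: [0.5, 0.2, 0.8]
grip_width: 0.056
finger_force: 0.0
```

Emit:
carry_out(increments="0.021 -0.053 0.005 0.032; 0.015 -0.056 0.005 0.032; 0.01 -0.056 0.005 0.032; 0.003 -0.038 0.004 0.021; 0 -0.019 0.001 0.01; 0 0 0.013 0; 0 0 0.025 0; 0 0 0.038 0")

```text
time_s: 18.1
ee_pos: [0.5141, 0.1217, 0.1294]
ee_rot: [3.141, -0.002, 0.148]
contact_force: [-1.1, -0.9, 0.1]
grip_width: 0.0564
finger_force: 0.0
```

```bash
python3 - <<'E'
from h import *
np.set_printoptions(precision=1,suppress=True)
s=snap('side','side7'); t=snap('top','top7'); st=env.read_state(); p=np.array(st['ee_pos']); print(st['ee_pos'].round(4),np.degrees(st['ee_rot']))
# side: ring check (nib/lugs) : compare predicted lug_1 and lug_2 positions at locked
for az in (76,-104): print(az,[proj(s,[[.5428+.078*np.cos(np.radians(az)),-.2625+.078*np.sin(np.radians(az)),z]])[0] for z in(.103,.134)])
b=cv2.imread('pics/side7.png'); im=np.vstack([np.hstack([b[150:250,190:320],b[225:325,275:405]])])
cv2.imwrite('pics/g6.png',cv2.resize(im,None,fx=3,fy=3,interpolation=cv2.INTER_CUBIC))
g=cv2.cvtColor(b,cv2.COLOR_BGR2GRAY)
# lip check: scoop unmoved?
a0=cv2.imread('pics/side0.png',0)
print('scoop patch diff',np.abs(g[215:245,190:245].astype(int)-a0[215:245,190:245]).mean())
E
```

```text
[0.5 0.1 0.1] [180.    0.4   8.5]
76 [array([334.8, 237.3]), array([335.9, 224.3])]
-104 [array([370.6, 285.9]), array([372.7, 271.5])]
scoop patch diff 8.723636363636365
```

View pics/g6.png

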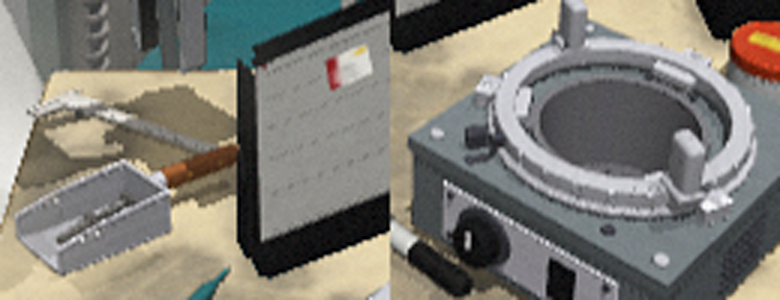

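The ring is locked: the nib is against the stop block, left of the ring at crop (480,140), and the lugs are at the expected places. The scoop is unmoved with its bolts inside. Now grasping.

Emit:
carry_out(increments="0 0 0.037 0; 0 0 0.038 0; 0 0 0.038 0; 0 0 0.038 0; 0 0 0.038 0; 0 0 0.038 0; 0 0 0.025 0; 0 0 0.012 0")

```text
time_s: 19.0
ee_pos: [0.5128, 0.1216, -0.0032]
ee_rot: [3.142, 0.002, 0.148]
contact_force: [0.3, -0.7, -0.6]
grip_width: 0.0564
finger_force: 0.0
```

Emit:
carry_out(increments="0 0 0 0; 0 0 0 0; 0 0 0 0; 0 0 0 0; 0 0 0 0; 0 0 0 0; 0 0 0 0; 0 0 0 0", gripper=1)

```text
time_s: 19.8
ee_pos: [0.5136, 0.1229, -0.0017]
ee_rot: [-3.141, -0.001, 0.148]
contact_force: [-0.8, 3.2, 3.6]
grip_width: 0.0137
finger_force: 30.0
```

Emit:
carry_out(increments="0 0 -0.003 0; 0 0 -0.005 0; 0 0 -0.007 0; 0 0 -0.007 0; 0 0 -0.007 0; 0 0 -0.007 0; 0 0 -0.005 0; 0 0 -0.003 0")

```text
time_s: 20.6
ee_pos: [0.5134, 0.1223, 0.0203]
ee_rot: [-3.142, -0.001, 0.148]
contact_force: [-0.5, -0.0, -3.4]
grip_width: 0.0138
finger_force: 30.0
```

```bash
cat > tilt.py <<'E'
from h import *
from plan import plan
# estimate scoop pitch from the side view: bright-steel mask silhouette vs box model of pan, scored by edge alignment
def model(pos,yaw,pitch,goff,zg=.0):
    """grip point (true TCP) held; yaw=heading deg, pitch>0 nose down; goff: distance TCP behind pan middle; zg: TCP height above pan underside"""
    r=R.from_euler('ZY',[yaw,pitch],degrees=True)
    P=[]
    b=[(-.055,.035),(-.055,-.035),(.054,-.035),(.054,.035)]; h=[.04,.04,.027,.027]
    lo=np.array([(x,y,0) for x,y in b]);hi=np.array([(x,y,k) for (x,y),k in zip(b,h)])
    seg=[(hi[0],hi[1]),(hi[1],hi[2]),(hi[0],hi[3]),(lo[1],lo[2]),(lo[2],lo[3]),(lo[1],hi[1]),(lo[2],hi[2]),(lo[3],hi[3])]
    out=[]
    for a,c in seg:
        q=np.linspace(a,c,30)-[-goff,0,zg]; out.append(r.apply(q)+pos)
    return np.vstack(out)
def score(s,pts):
    g=cv2.GaussianBlur(cv2.cvtColor(s['frame'],cv2.COLOR_RGB2GRAY),(0,0),1).astype(np.float32)
    m=cv2.magnitude(cv2.Sobel(g,cv2.CV_32F,1,0),cv2.Sobel(g,cv2.CV_32F,0,1)); m=np.minimum(m,120)
    uv=proj(s,pts).astype(np.float32); return cv2.remap(m,uv[:,:1].copy(),uv[:,1:].copy(),cv2.INTER_LINEAR).mean()
E
python3 - <<'E'
from tilt import *
np.set_printoptions(precision=3,suppress=True)
st=env.read_state();p=np.array(st['ee_pos'])+[0,0,.0325];print(p,st['contact_force'],st['moment'],st['grip_width'])
s=snap('side','side8');t=snap('top','top8')
a=pickle.load(open('side0.pkl','rb'));b=pickle.load(open('top0.pkl','rb'))
u=np.array([np.cos(np.radians(8.4)),np.sin(np.radians(8.4)),0]);c=np.array([.433,.110,0])
print('ref',[ (k,round(float(score(a,model(c+u*.082+[0,0,.03],188.4,k,.082,.03))),1)) for k in range(-20,41,5)])
print('now',[ (k,round(float(score(s,model(p,188.4,k,.082,.03))),1)) for k in range(-20,41,5)])
print('now top',[ (k,round(float(score(t,model(p,188.4,k,.082,.03))),1)) for k in range(-20,41,5)])
E
```

```text
[0.513 0.122 0.053] [-0.546 -0.02  -3.389] [-0.017 -0.106  0.001] 0.013820727679707644
ref [(-20, 60.0), (-15, 59.8), (-10, 67.0), (-5, 79.8), (0, 96.9), (5, 71.3), (10, 57.8), (15, 51.9), (20, 44.8), (25, 43.9), (30, 43.0), (35, 39.7), (40, 38.8)]
now [(-20, 47.4), (-15, 53.5), (-10, 68.0), (-5, 78.1), (0, 75.3), (5, 64.4), (10, 70.6), (15, 64.9), (20, 56.4), (25, 55.9), (30, 54.4), (35, 52.7), (40, 47.4)]
now top [(-20, 51.3), (-15, 50.7), (-10, 46.1), (-5, 45.9), (0, 54.0), (5, 62.4), (10, 66.1), (15, 68.6), (20, 69.9), (25, 64.1), (30, 58.0), (35, 55.6), (40, 60.8)]
```

```bash
cat >> tilt.py <<'E'
from scipy.optimize import differential_evolution
def fit(views,p,head,goff,zg,pr=(-20,90)):
    f=lambda v:-sum(score(s,model(p+v[1:4],head+v[4],v[0],goff,zg)) for s in views)
    return differential_evolution(f,[pr,(-.006,.006),(-.006,.006),(-.006,.006),(-3,3)],maxiter=40,popsize=10,seed=1,polish=False,tol=1e-4)
E
python3 - <<'E'
from tilt import *
np.set_printoptions(precision=3,suppress=True)
s,t=pickle.load(open('side8.pkl','rb')),pickle.load(open('top8.pkl','rb'))
p=np.array([.5134,.1223,.0528])
for rng in((-20,5),(5,40)):
    r=fit([s,t],p,188.4,.082,.031,rng);print(r.x,r.fun)
a=pickle.load(open('side0.pkl','rb'));b=pickle.load(open('top0.pkl','rb'))
r=fit([a,b],np.array([.433+.0811,.11+.012,.031]),188.4,.082,.031);print('ref',r.x,r.fun)
E
```

```text
[-5.795  0.    -0.006 -0.005 -0.698] -158.1488037109375
[16.627  0.006 -0.006  0.001 -2.995] -146.88194274902344
ref [ 0.996 -0.003 -0.003  0.003  0.558] -185.91085815429688
```

```bash
cat > tm.py <<'E'
from tilt import *
np.set_printoptions(precision=1,suppress=True)
def track(f0,f1,pts,h=7,rg=25):
    a=cv2.imread(f'pics/{f0}.png');b=cv2.imread(f'pics/{f1}.png')
    for n,(u,v) in pts.items():
        u,v=int(round(u)),int(round(v)); T=a[v-h:v+h+1,u-h:u+h+1]; y0,x0=v-h-rg,u-h-rg
        S=b[y0:v+h+rg+1,x0:u+h+rg+1]; m=cv2.matchTemplate(S,T,cv2.TM_CCOEFF_NORMED); _,s,_,(x,y)=cv2.minMaxLoc(m); print(f0,f1,n,(u,v),'->',(u+x-rg,v+y-rg),'score %.2f'%s)
E
python3 - <<'E'
from tm import *
track('side0','side8',{'lip near':(210,240),'lip far':(196,228),'back near top':(246,215),'back far top':(231,205),'back near bot':(247,227),'mid wall':(228,228)})
track('top0','top8',{'lip near':(227,273),'lip far':(199,277),'back near':(220,229),'back far':(190,231)})
s=pickle.load(open('side8.pkl','rb'));t=pickle.load(open('top8.pkl','rb'));p=np.array([.5134,.1223,.0528])
L=np.array([(.054,.035,0),(.054,-.035,0),(-.055,.035,.04),(-.055,-.035,.04),(-.055,.035,0)])
# local +y = left of heading
for k in(-5,0,9.4,17):
    q=R.from_euler('ZY',[188.4,k],degrees=True).apply(L-[-.082,0,.031])+p; print(k,'side',proj(s,q).ravel(),'top',proj(t,q).ravel())
E
```

```text
side0 side8 lip near (210, 240) -> (211, 238) score 0.77
side0 side8 lip far (196, 228) -> (207, 240) score 0.69
side0 side8 back near top (246, 215) -> (246, 216) score 0.51
side0 side8 back far top (231, 205) -> (213, 184) score 0.66
side0 side8 back near bot (247, 227) -> (246, 227) score 0.81
side0 side8 mid wall (228, 228) -> (217, 231) score 0.60
top0 top8 lip near (227, 273) -> (226, 274) score 0.79
top0 top8 lip far (199, 277) -> (197, 275) score 0.74
top0 top8 back near (220, 229) -> (220, 233) score 0.55
top0 top8 back far (190, 231) -> (178, 217) score 0.63
-5 side [207.5 231.2 193.3 219.3 246.  205.9 230.7 195.7 245.4 220.1] top [226.4 274.2 196.9 278.6 218.1 226.4 187.9 230.9 220.5 228.6]
0 side [208.7 235.1 194.5 223.1 245.7 206.9 230.5 196.6 246.3 220.6] top [226.9 272.9 197.7 277.3 218.3 226.8 188.1 231.3 220.5 227.6]
9.4 side [211.9 241.7 197.8 229.5 245.4 208.6 230.2 198.2 248.1 221.2] top [227.5 269.5 199.  273.7 218.6 227.4 188.6 231.9 220.4 225.4]
17 side [215.3 246.1 201.2 233.9 245.3 209.9 230.2 199.5 249.7 221.5] top [227.7 265.8 199.8 270.  218.9 227.6 189.  232.1 220.3 223.5]
```

```bash
sed -i 's/(lo\[1\],lo\[2\]),(lo\[2\],lo\[3\]),(lo\[1\],hi\[1\])/(lo[0],lo[3]),(lo[2],lo[3]),(lo[0],hi[0])/' tilt.py
python3 - <<'E'
from tilt import *
np.set_printoptions(precision=3,suppress=True)
a=pickle.load(open('side0.pkl','rb'));s,t=pickle.load(open('side8.pkl','rb')),pickle.load(open('top8.pkl','rb'))
p=np.array([.5134,.1223,.0528]);p0=np.array([.514,.122,.031])
def best(v,p,k): return max(score(v,model(p+[dx,dy,dz],188.4+h,k,.082,.031)) for dx in(-.003,0,.003) for dy in(-.003,0,.003) for dz in(-.003,0,.003) for h in(-1,1))
for k in range(-8,21,2): print(k,'ref %.0f side %.0f top %.0f'%(best(a,p0,k),best(s,p,k),best(t,p,k)))
st=env.read_state(); print(st['contact_force'],st['moment'],st['time_s'])
g=s['frame'].mean(2).astype(int)
for r in range(222,252,2): print(r,' '.join('%3d'%v for v in g[r,188:252:3]))
E
```

```text
-8 ref 94 side 82 top 76
-6 ref 98 side 84 top 76
-4 ref 101 side 82 top 77
-2 ref 106 side 80 top 79
0 ref 109 side 80 top 80
2 ref 109 side 76 top 80
4 ref 107 side 74 top 80
6 ref 96 side 72 top 80
8 ref 81 side 71 top 81
10 ref 70 side 73 top 82
12 ref 66 side 74 top 82
14 ref 65 side 73 top 83
16 ref 64 side 70 top 84
18 ref 64 side 69 top 88
20 ref 61 side 67 top 89
[-0.315 -0.098 -3.876] [-0.054 -0.095 -0.   ] 20.7
222 223 117 150 169 175 174 178  84 109 146 177 122 127 119 120 119 127 146 111  92 200 207
224 226 144 171 170 172 166 164 184 123 121 122 125 119 121 119 121  99  78  93  92 206 202
226 200 179 176 172 151 168 163 103 126 132 123 120 128 124 111  86  89  90  90  79 200 195
228 158 177 176  93 102 176 170 120 126 124 126 120 127 107  92  88  89  82 148 191 170 196
230 132 175 176 179 103 101 179 122 125 123 154 115  91  94  88  85 150 195 165 166 162 169
232 140 180 176 180 146 103 109 129 138 113  98  95  96  92  87 148 184 192 164 142 140 136
234 154 180 178 178 182 152 101 123  99  97  92  93  86 143 172 182 174 152 128 128 134 129
236 188 187 184 177 179 181  96 103 100 100  96 154 198 196 176 165 157 136 130 126 138 145
238 186 187 185 184 182 179 178  97  99 102 177 197 198 191 165 155 140 132 128 136 159 145
240 184 181 176 182 184 179 178 176 153 194 200 198 195 186 157 140 132 131 149 164 163 147
242 180 175 178 179 181 179 177 192 202 203 202 200 190 169 151 131 132 164 165 154 147 148
244 182 179 178 181 180 200 203 203 202 198 197 190 181 156 150 150 159 163 146 154 154 154
246 182 179 180 176 204 203 201 198 198 193 190 181 166 149 153 161 162 146 152 146 149 155
248 198 203 203 201 200 196 198 194 192 189 177 163 150 152 159 161 163 151 146 151 150 160
250 206 206 203 202 202 197 199 192 190 183 165 154 142 156 161 146 154 153 144 143 156 119
```

```bash
python3 - <<'E'
from h import *
for f in('side0','side7','side8'):
    g=pickle.load(open(f+'.pkl','rb'))['frame'].mean(2).astype(int)
    print(f)
    for r in range(214,250,2): print(r,' '.join('%3d'%v for v in g[r,188:258:3]))
E
```

```text
side0
214 210 213 137 161 149 138 174 155 121 124 121 125 117 113  94  98 104 102 140 176 152  88  93  82
216 207 216 153 162 148 211 134 151 124 122 122 115 118 120  82  86  96 207 154 106  93  78 147 191
218 208 205 157 150 198 141 144 130 124 122 119 116 125 103 104  95 168 112 119 114 153 193 207 204
220 208 203 163 196 121 126 127 128 123 121 119 160 128  76 191 162 109 123 119 111 205 201 200 199
222 218 136 166 112 127 130 126 123 122 151  78  94  79 180 110 117 122 122 119 116 202 203 200 198
224 225 165 183 131 129 126 119 122 196 174 112  82 203  95 117 119 124 119 117 115 204 195 197 201
226 199 199 187 125 124 128 185 208 173 121 128 164 131 119 121 120 110 117 118 113 199 194 200 198
228 161 197 193 148 179 191 202 164 100 134 108 125 109 123 121 121 113 120 125 171 190 193 193 195
230 138 196 182 169 196 196 199  71 139 148 125 120 119 115 117 119 120 141 195 183 185 179 186 188
232 162 192 199 185 195 197 191 197 131 124 127 123 122 119 119 107 174 191 175 164 163 157 169 172
234 173 203 197 194 137 204 193 127 125 129 120 122 119 134 175 195 188 175 151 139 151 147 14
[... 3617 characters left out ...]

236 188 187 184 177 179 181  96 103 100 100  96 154 198 196 176 165 157 136 130 126 138 145 145 149
238 186 187 185 184 182 179 178  97  99 102 177 197 198 191 165 155 140 132 128 136 159 145 145 148
240 184 181 176 182 184 179 178 176 153 194 200 198 195 186 157 140 132 131 149 164 163 147 147 152
242 180 175 178 179 181 179 177 192 202 203 202 200 190 169 151 131 132 164 165 154 147 148 150 137
244 182 179 178 181 180 200 203 203 202 198 197 190 181 156 150 150 159 163 146 154 154 154 151 121
246 182 179 180 176 204 203 201 198 198 193 190 181 166 149 153 161 162 146 152 146 149 155 150  91
248 198 203 203 201 200 196 198 194 192 189 177 163 150 152 159 161 163 151 146 151 150 160  92  90
```

The near wall's bottom edge in side8 runs (209,234)→(245,221), parallel to its rest line and about 6 px higher. The scoop is therefore lifted level, with its shadow below. Next I'll average the wrist load to locate its centre of mass.

```bash
python3 - <<'E'
from plan import *
np.set_printoptions(precision=3,suppress=True)
L=[]
for i in range(8):
    env.snapshot('side'); st=env.read_state(); L.append(np.r_[st['contact_force'],st['moment']])
L=np.array(L); print(L.mean(0),L.std(0))
# carry plan: tool x points to tail; heading h=-14 at bowl
plan([(.45,.10,.09,20,8,1),(.33,.0,.16,90,12,1),(.36,-.2,.16,166,14,1)])
E
```

```text
[ 0.168 -0.22  -4.476  0.013 -0.085  0.004] [0.46  0.312 0.416 0.026 0.017 0.021]
t 21.1 pos [0.513 0.122 0.02 ] rpy [-180.     0.     8.5] F [ 0.7  0.3 -4.4] w 0.014 ff 30.0
-0.007 0.001 -0.008 -0.004; -0.015 0.003 -0.015 -0.007; -0.022 0.004 -0.024 -0.01; -0.022 0.002 -0.023 -0.011; -0.022 0.002 -0.024 -0.011; -0.023 0.002 -0.023 -0.01; -0.015 0 -0.016 -0.007; -0.007 0 -0.008 -0.004
-0.01 0.004 -0.005 -0.013; -0.02 0.006 -0.009 -0.026; -0.03 0.007 -0.014 -0.039; -0.031 0.003 -0.014 -0.039; -0.031 -0.001 -0.014 -0.039; -0.031 -0.004 -0.014 -0.038; -0.03 -0.009 -0.014 -0.039; -0.029 -0.011 -0.014 -0.039
-0.028 -0.016 -0.014 -0.039; -0.025 -0.018 -0.014 -0.039; -0.015 -0.014 -0.009 -0.026; -0.007 -0.008 -0.005 -0.013; -0.011 0.002 0 -0.012; -0.022 0.002 0 -0.023; -0.034 0.001 0 -0.035; -0.034 -0.002 0 -0.036
-0.033 -0.006 0 -0.035; -0.032 -0.01 0 -0.035; -0.031 -0.013 0 -0.035; -0.029 -0.017 0 -0.035; -0.028 -0.02 0 -0.035; -0.025 -0.022 0 -0.036; -0.022 -0.025 0 -0.035; -0.019 -0.028 0 -0.035
-0.011 -0.02 0 -0.023; -0.005 -0.01 0 -0.012; 0 0 0 0; 0 0 0 0; 0 0 0 0; 0 0 0 0; 0 0 0 0; 0 0 0 0
end [ 0.36 -0.2   0.16] 165.99
```

Emit:
carry_out(increments="-0.007 0.001 -0.008 -0.004; -0.015 0.003 -0.015 -0.007; -0.022 0.004 -0.024 -0.01; -0.022 0.002 -0.023 -0.011; -0.022 0.002 -0.024 -0.011; -0.023 0.002 -0.023 -0.01; -0.015 0 -0.016 -0.007; -0.007 0 -0.008 -0.004")

```text
time_s: 21.9
ee_pos: [0.4494, 0.0999, 0.0915]
ee_rot: [3.141, -0.001, 0.35]
contact_force: [0.3, 0.0, -4.2]
grip_width: 0.0138
finger_force: 30.0
```

Emit:
carry_out(increments="-0.01 0.004 -0.005 -0.013; -0.02 0.006 -0.009 -0.026; -0.03 0.007 -0.014 -0.039; -0.031 0.003 -0.014 -0.039; -0.031 -0.001 -0.014 -0.039; -0.031 -0.004 -0.014 -0.038; -0.03 -0.009 -0.014 -0.039; -0.029 -0.011 -0.014 -0.039")

```text
time_s: 22.7
ee_pos: [0.3654, 0.03, 0.1395]
ee_rot: [-3.141, -0.0, 1.209]
contact_force: [0.8, -0.5, -4.1]
grip_width: 0.0137
finger_force: 30.0
```

Emit:
carry_out(increments="-0.028 -0.016 -0.014 -0.039; -0.025 -0.018 -0.014 -0.039; -0.015 -0.014 -0.009 -0.026; -0.007 -0.008 -0.005 -0.013; -0.011 0.002 0 -0.012; -0.022 0.002 0 -0.023; -0.034 0.001 0 -0.035; -0.034 -0.002 0 -0.036")

```text
time_s: 23.5
ee_pos: [0.337, -0.0501, 0.1602]
ee_rot: [-3.141, -0.001, 1.91]
contact_force: [0.8, -0.9, -4.3]
grip_width: 0.0137
finger_force: 30.0
```

Emit:
carry_out(increments="-0.033 -0.006 0 -0.035; -0.032 -0.01 0 -0.035; -0.031 -0.013 0 -0.035; -0.029 -0.017 0 -0.035; -0.028 -0.02 0 -0.035; -0.025 -0.022 0 -0.036; -0.022 -0.025 0 -0.035; -0.019 -0.028 0 -0.035")

```text
time_s: 24.3
ee_pos: [0.3567, -0.1834, 0.16]
ee_rot: [3.141, -0.002, 2.792]
contact_force: [0.4, 0.2, -4.7]
grip_width: 0.0137
finger_force: 30.0
```

Emit:
carry_out(increments="-0.011 -0.02 0 -0.023; -0.005 -0.01 0 -0.012; 0 0 0 0; 0 0 0 0; 0 0 0 0; 0 0 0 0; 0 0 0 0; 0 0 0 0")

```text
time_s: 25.1
ee_pos: [0.36, -0.1997, 0.1604]
ee_rot: [3.142, 0.0, 2.897]
contact_force: [0.1, -0.1, -4.0]
grip_width: 0.0138
finger_force: 30.0
```

```bash
python3 - <<'E'
from tilt import *
np.set_printoptions(precision=3,suppress=True)
s=snap('side','side9');t=snap('top','top9');st=env.read_state();p=np.array(st['ee_pos'])+[0,0,.0325];h=np.degrees(st['ee_rot'][2])+180
print(p,h,st['contact_force'],st['moment'],st['grip_width'])
def best(v,p,k): return max(score(v,model(p+[dx,dy,dz],h+e,k,.082,.031)) for dx in(-.003,0,.003) for dy in(-.003,0,.003) for dz in(-.003,0,.003) for e in(-1,1))
for k in range(-10,22,2): print(k,'side %.0f top %.0f'%(best(s,p,k),best(t,p,k)))
th=np.radians(h);hd=np.array([np.cos(th),np.sin(th)]);g=np.array([.5428,-.2625])-.115*hd
plan([(*g,.150,h-180,8,1),(*g,.1035,h-180,8,1)])
E
```

```text
[ 0.36  -0.2    0.193] 345.99653600015756 [-0.02  -0.863 -4.425] [0.041 0.198 0.024] 0.01366156641992157
-10 side 71 top 82
-8 side 75 top 82
-6 side 81 top 83
-4 side 86 top 86
-2 side 86 top 87
0 side 85 top 88
2 side 83 top 86
4 side 75 top 85
6 side 67 top 84
8 side 64 top 82
10 side 65 top 78
12 side 64 top 77
14 side 62 top 74
16 side 59 top 71
18 side 54 top 68
20 side 51 top 70
t 25.2 pos [ 0.36 -0.2   0.16] rpy [180.   0. 166.] F [-0.  -0.9 -4.4] w 0.0137 ff 30.0
-0.009 -0.002 0.001 0; -0.017 -0.004 0.002 0; -0.026 -0.005 0.004 0; -0.025 -0.006 0.003 0; -0.026 -0.005 0.004 0; -0.026 -0.006 0.003 0; -0.017 -0.003 0.003 0; -0.009 -0.002 0.001 0
0 0 0.005 0; 0 0 0.01 0; 0 0 0.016 0; 0 0 0.015 0; 0 0 0.016 0; 0 0 0.015 0; 0 0 0.011 0; 0 0 0.005 0
end [ 0.431 -0.235  0.103] 166.0
```

Emit:
carry_out(increments="-0.009 -0.002 0.001 0; -0.017 -0.004 0.002 0; -0.026 -0.005 0.004 0; -0.025 -0.006 0.003 0; -0.026 -0.005 0.004 0; -0.026 -0.006 0.003 0; -0.017 -0.003 0.003 0; -0.009 -0.002 0.001 0")

```text
time_s: 26.0
ee_pos: [0.4322, -0.2352, 0.1494]
ee_rot: [3.141, -0.0, 2.897]
contact_force: [-1.2, 0.1, -4.8]
grip_width: 0.0137
finger_force: 30.0
```

```bash
python3 - <<'E'
from plan import *
np.set_printoptions(precision=3,suppress=True)
L=[]
for i in range(8):
    env.snapshot('side'); st=env.read_state(); L.append(np.r_[st['contact_force'],st['moment']])
L=np.array(L); print(L.mean(0),L.std(0)); print(env.read_state()['ee_pos'])
E
```

```text
[-0.202  0.05  -4.118  0.042  0.209 -0.004] [0.352 0.5   0.312 0.025 0.025 0.026]
[ 0.431 -0.235  0.15 ]
```

Emit:
carry_out(increments="-0.01 0 0.005 0; -0.012 0 0.01 0; 0 0 0.016 0; 0 0 0.016 0; 0 0 0.016 0; 0 0 0.016 0; 0 0 0.01 0; 0 0 0.005 0")

```text
time_s: 27.2
ee_pos: [0.4416, -0.2372, 0.1021]
ee_rot: [3.141, -0.001, 2.897]
contact_force: [-0.1, 0.0, -4.2]
grip_width: 0.014
finger_force: 30.0
```

Emit:
carry_out(increments="0 0 0.002 0; 0 0 0.002 0; 0 0 0.002 0; 0 0 0.001 0; 0 0 0 0; 0 0 0 0; 0 0 0 0; 0 0 0 0")

```text
time_s: 28.0
ee_pos: [0.442, -0.2374, 0.0994]
ee_rot: [3.142, 0.0, 2.897]
contact_force: [0.1, 0.2, -4.6]
grip_width: 0.0137
finger_force: 30.0
```

```bash
python3 - <<'E'
from plan import *
np.set_printoptions(precision=3,suppress=True)
L=[]
for i in range(4):
    env.snapshot('side'); st=env.read_state(); L.append(np.r_[st['contact_force'],st['moment']])
print(np.mean(L,0),st['ee_pos'],np.degrees(st['ee_rot']))
E
```

```text
[-0.101  0.093 -4.253  0.027  0.224 -0.005] [ 0.442 -0.237  0.099] [179.996   0.005 165.986]
```

Emit:
carry_out(increments="0 0 0.002 0; 0 0 0.002 0; 0 0 0.002 0; 0 0 0 0; 0 0 0 0; 0 0 0 0; 0 0 0 0; 0 0 0 0")

```text
time_s: 29.0
ee_pos: [0.4419, -0.2375, 0.0982]
ee_rot: [-3.141, 0.001, 2.897]
contact_force: [-3.9, 2.0, 7.8]
grip_width: 0.0137
finger_force: 30.0
```

```bash
python3 - <<'E'
from plan import *
np.set_printoptions(precision=3,suppress=True)
L=[]
for i in range(4):
    env.snapshot('side'); st=env.read_state(); L.append(np.r_[st['contact_force'],st['moment']])
print(np.mean(L,0),st['ee_pos'],np.degrees(st['ee_rot']))
E
```

```text
[-3.846  2.047  8.381  0.393  0.615 -0.019] [ 0.442 -0.237  0.098] [-179.972    0.054  165.995]
```

Emit:
carry_out(increments="0 0 -0.003 0; 0 0 0 0; 0 0 0 0; 0 0 0 0; 0 0 0 0; 0 0 0 0; 0 0 0 0; 0 0 0 0")

```text
time_s: 30.0
ee_pos: [0.4421, -0.2376, 0.0982]
ee_rot: [-3.141, 0.001, 2.897]
contact_force: [-2.5, 1.4, 6.1]
grip_width: 0.0135
finger_force: 30.0
```

Emit:
carry_out(increments="0 0 0 0; 0 0 0 0; 0 0 0 0; 0 0 0 0; 0 0 0 0; 0 0 0 0; 0 0 0 0; 0 0 0 0", gripper=0.65)

```text
time_s: 30.8
ee_pos: [0.4419, -0.2374, 0.0978]
ee_rot: [3.142, 0.0, 2.897]
contact_force: [0.5, -0.2, -0.7]
grip_width: 0.0328
finger_force: 0.0
```

```bash
python3 - <<'E'
from tilt import *
np.set_printoptions(precision=3,suppress=True)
s=snap('side','side10');t=snap('top','top10');st=env.read_state();h=346.
print(st['ee_pos'],st['contact_force'],st['moment'],st['grip_width'])
hd=np.array([np.cos(np.radians(h)),np.sin(np.radians(h)),0]); p=np.array([.442,-.2374,.131])
def best(v,k): return max(score(v,model(p+hd*a+[0,0,dz],h+e,k,.082,.031)) for a in(-.006,-.003,0,.003,.006) for dz in(-.006,-.003,0,.003,.006) for e in(-2,0,2))
for k in range(-30,42,3): print(k,'side %.0f top %.0f'%(best(s,k),best(t,k)))
E
```

```text
[ 0.442 -0.237  0.098] [0.633 0.978 0.596] [ 0.068 -0.018 -0.082] 0.03291415702232005
-30 side 72 top 69
-27 side 77 top 70
-24 side 76 top 69
-21 side 70 top 69
-18 side 61 top 70
-15 side 60 top 73
-12 side 63 top 74
-9 side 66 top 73
-6 side 69 top 69
-3 side 71 top 66
0 side 68 top 64
3 side 68 top 58
6 side 68 top 55
9 side 69 top 52
12 side 69 top 50
15 side 65 top 49
18 side 59 top 50
21 side 58 top 48
24 side 63 top 47
27 side 61 top 42
30 side 62 top 40
33 side 66 top 45
36 side 68 top 49
39 side 70 top 52
```

```bash
cat > wood.py <<'E'
from h import *
np.set_printoptions(precision=3,suppress=True)
def wood(s,box):
    hsv=cv2.cvtColor(s['frame'],cv2.COLOR_RGB2HSV); x0,y0,x1,y1=box
    m=cv2.inRange(hsv,(5,100,40),(14,255,200)); mm=np.zeros_like(m); mm[y0:y1,x0:x1]=m[y0:y1,x0:x1]
    n,l,st,c=cv2.connectedComponentsWithStats(mm)
    for i in range(1,n):
        if st[i,4]>=8:
            ys,xs=np.where(l==i); P=np.c_[xs,ys]; d=np.linalg.svd(P-P.mean(0),full_matrices=False)[2][0]; k=(P-P.mean(0))@d
            print(' blob',st[i,4],'c',c[i],'ends',c[i]+d*k.min(),c[i]+d*k.max())
def pred(s,c,h,pitch,pivot=(-.0,0,0)):
    r=R.from_euler('ZY',[h,pitch],degrees=True); return proj(s,r.apply(np.array([(-.155,0,.03),(-.069,0,.03),(-.055,.035,.04),(-.055,-.035,.04),(.054,.035,0),(.054,-.035,0)]))+c)
E
python3 - <<'E'
from wood import *
for f,box in (('side0',(190,150,330,260)),('top0',(180,170,260,290)),('side10',(200,170,420,330)),('top10',(260,150,420,330))):
    s=pickle.load(open(f+'.pkl','rb')); print(f); wood(s,box)
s,t=pickle.load(open('side10.pkl','rb')),pickle.load(open('top10.pkl','rb'))
h=np.radians(346);hd=np.array([np.cos(h),np.sin(h),0]);c=np.array([.5428,-.2625,.1])-.022*hd
for k in(-27,-12,0,30): print(k,'side',pred(s,c,346,k)[:2].ravel(),'top',pred(t,c,346,k)[:2].ravel())
E
```

```text
side0
 blob 162 c [256.654 204.512] ends [269.244 199.63 ] [244.815 209.103]
top0
 blob 173 c [201.029 205.59 ] ends [198.5   188.924] [203.53  222.071]
side10
 blob 8 c [394.5 232.5] ends [390.86  233.478] [397.89 231.59]
 blob 277 c [404.303 243.935] ends [388.017 244.174] [418.055 243.734]
 blob 78 c [323.705 246.5  ] ends [330.134 246.087] [315.132 247.051]
top10
-27 side [261.293 296.062 301.851 271.714] top [350.573 277.522 361.815 245.197]
-12 side [257.53  279.035 302.917 262.916] top [353.646 281.771 364.01  244.595]
0 side [258.727 263.785 305.704 255.693] top [357.169 281.9   366.137 242.438]
30 side [278.777 224.626 319.339 239.366] top [369.479 267.392 372.224 230.929]
```

```bash
python3 - <<'E'
from wood import *
a=pickle.load(open('side7.pkl','rb'))['frame'].astype(int);b=pickle.load(open('side10.pkl','rb'))['frame'].astype(int)
hsv=cv2.cvtColor(b.astype(np.uint8),cv2.COLOR_RGB2HSV);m=cv2.inRange(hsv,(5,100,40),(14,255,200))
d=np.abs(a-b).sum(2)
print('cols 250..',)
for y in range(200,312,3): print(y,''.join('W' if m[y,x] else ('.' if d[y,x]<45 else str(min(9,b[y,x].mean().astype(int)//25))) for x in range(250,400,2)))
E
```

```text
cols 250..
200 86.689877755211100103333............7......................................
203 8888768877...01100000348...................................................
206 8888887777...01122300024.........4433......................................
209 8888887777...2041110000432211111111111.....................................
212 8888887777....00111123001111111111111.1133.................................
215 8888888777........111100111111111.11111111112..............................
218 ...888............01111111111.1111111111121111.............................
221 ..................000201112.111111111112111111.............................
224 ..................00430.11111121.1...010111102.............................
227 ..................0.3121.........01001011.3445.............................
230 ...................2.113.....1.2334545546465...............................
233 ....................32.3554545556555444442144..........................W...
236 ....................3.045554444444444444.2.4...............................
239 333334454...........311442114444444454555455.
[... 1250 characters left out ...]
.2.....43......222222.......................................
290 ..................2.....443.....2..........................................
293 ..................2.23.444343..............................................
296 666...................44....124..........................6.................
299 .5555.................44...................................................
302 54.55.5..............31....................................................
305 ...5.5.56..................................................................
308 ....55.45...........1......................................................
311 .54.556555...........012...................................................
```

```bash
python3 - <<'E'
from wood import *
np.set_printoptions(precision=0,suppress=True)
s=pickle.load(open('side10.pkl','rb'))
h=np.radians(346);hd=np.array([np.cos(h),np.sin(h),0])
print('cols: tail, gripfront, backL top, backR top, lipL, lipR')
for k in(-12,-6,0,6,12,30):
  for m in (-.022,):
    c=np.array([.5428,-.2625,.1])+m*hd; r=R.from_euler('ZY',[346,k],degrees=True)
    L=np.array([(-.155,0,.04),(-.069,0,.04),(-.055,.035,.04),(-.055,-.035,.04),(.054,.035,0),(.054,-.035,0),(.054,-.035,.027),(-.055,-.035,0)])
    piv=np.array([-.0236 if k>0 else -.062,0,0]); print(k,proj(s,r.apply(L-piv)+c+hd*piv[0]).ravel())
p=np.array([.442,-.2374,.098+.0325]);ty=np.array([np.sin(np.radians(166)),-np.cos(np.radians(166)),0])
for w in(-.022,.022): print('finger',w,proj(s,[p+w*ty-[0,0,.019],p+w*ty,p+w*ty+[0,0,.05]]).ravel())
E
```

```text
cols: tail, gripfront, backL top, backR top, lipL, lipR
-12 [255. 269. 302. 253. 302. 240. 316. 262. 358. 238. 376. 259. 375. 247.
 319. 279.]
-6 [257. 264. 304. 252. 305. 239. 318. 261. 359. 243. 376. 264. 376. 252.
 319. 279.]
0 [259. 259. 306. 251. 307. 239. 320. 261. 358. 248. 375. 269. 377. 257.
 319. 280.]
6 [261. 252. 308. 249. 309. 238. 323. 259. 358. 251. 375. 273. 378. 261.
 319. 278.]
12 [265. 245. 311. 246. 311. 236. 326. 258. 357. 255. 373. 276. 378. 264.
 320. 277.]
30 [280. 226. 320. 241. 319. 233. 334. 254. 352. 265. 368. 287. 376. 276.
 322. 272.]
finger -0.022 [303. 273. 303. 264. 304. 240.]
finger 0.022 [295. 258. 295. 250. 296. 226.]
```

The side10 map (mapped numerically) shows the pan's near wall running down-right from about (334,250) to (366,281), with wood at (316–330,247). The scoop has tipped nose-down about 30–35° on the ring and its tail is probably under the gripper. I'll raise the gripper to let it tip further.

Emit:
carry_out(increments="0 0 -0.01 0; 0 0 -0.015 0; 0 0 -0.018 0; 0 0 -0.02 0; 0 0 -0.02 0; 0 0 -0.02 0; 0 0 -0.02 0; 0 0 -0.02 0")

```text
time_s: 31.7
ee_pos: [0.442, -0.2375, 0.1703]
ee_rot: [-3.142, 0.0, 2.897]
contact_force: [-0.7, 0.3, -0.1]
grip_width: 0.033
finger_force: 0.0
```

```bash
cat > mp.py <<'E'
from wood import *
def mp(f,box,ref,st=2,sy=3,th=45):
    a=pickle.load(open(ref+'.pkl','rb'))['frame'].astype(int);b=pickle.load(open(f+'.pkl','rb'))['frame'].astype(int)
    m=cv2.inRange(cv2.cvtColor(b.astype(np.uint8),cv2.COLOR_RGB2HSV),(5,100,40),(14,255,200)); d=np.abs(a-b).sum(2); x0,y0,x1,y1=box
    for y in range(y0,y1,sy): print(y,''.join('W' if m[y,x] else ('.' if d[y,x]<th else str(min(9,int(b[y,x].mean())//25))) for x in range(x0,x1,st)))
E
python3 - <<'E'
from mp import *
s=snap('side','side11');t=snap('top','top11');st=env.read_state(); print(st['ee_pos'],st['contact_force'],st['time_s'])
mp('side11',(256,200,396,300),'side7'); wood(s,(200,150,380,300)); print('top');wood(t,(260,150,420,330))
E
```

```text
[ 0.443 -0.238  0.171] [ 0.858 -0.637 -0.41 ] 31.8
200 6898777..........4404..43.4...54......6...............................
203 8768877..........4401...4...5..6......................................
206 8788777..........44001344444..........................................
209 8888776..........34000344444..........................................
212 8877777..........44001344444..........................................
215 8888777..........43000344444..........................................
218 888..............33001344.44..........................................
221 ..................3001.444440.........................................
224 ...................0WW344444..........................................
227 ...................WW3344444..........................................
230 ...................WW3344444W.........................................
233 ....................W2344444WW3.....................................W.
236 333333352...........3433332WWWWW3...8.................................
239 .555443333......233444443WWWWWWWWWW758............................W...
[... 945 characters left out ...]
45554555455555.4..............
281 .............3........2222334............64..5555.555543..............
284 .................2....................................................
287 .............3.....43.................................................
290 ....................34................................................
293 ..................2...................................................
296 ...................4..................................6...............
299 ..................3...................................................
 blob 39 c [295.821 227.949] ends [296.504 222.801] [295.165 232.889]
 blob 245 c [318.073 241.212] ends [305.933 233.824] [328.903 247.803]
top
```

```bash
cat > fitw.py <<'E'
from tilt import *
from scipy.optimize import least_squares
hd0=lambda h:np.array([np.cos(np.radians(h)),np.sin(np.radians(h)),0])
C=np.array([.5428,-.2625,0])
def pose(v,h,L): # v: x along heading of pan middle from bowl axis, z underside at middle, pitch deg, lateral
    return R.from_euler('ZY',[h,v[2]],degrees=True).apply(L)+C+hd0(h)*v[0]+[0,0,v[1]]+v[3]*np.array([-hd0(h)[1],hd0(h)[0],0])
E
python3 - <<'E'
from fitw import *
np.set_printoptions(precision=4,suppress=True)
s=pickle.load(open('side11.pkl','rb'));t=pickle.load(open('top11.pkl','rb'))
L=np.array([(-.155,0,.03),(-.069,0,.03)]);ob=np.array([(294,223.5),(330,248.5)])
best=[]
for k in range(15,76,5):
    f=lambda v:(proj(s,pose((v[0],v[1],k,0),346,L))-ob).ravel()
    r=least_squares(f,[-.02,.09]); v=(*r.x,k,0)
    lip=pose(v,346,np.array([(.054,0,0),(-.0236,0,0)]))
    full=np.linspace(0,1,20)[:,None]
    B=[((-.055,-.035,.04),(.054,-.035,.027)),((-.055,-.035,0),(-.055,-.035,.04)),((-.055,-.035,0),(.054,-.035,0)),((-.055,.035,.04),(-.055,-.035,.04)),((.054,-.035,0),(.054,-.035,.027))]
    pts=np.vstack([np.array(a)+(np.array(b)-np.array(a))*full for a,b in B])
    print(k,'x %.4f z %.4f res %.2f'%(*r.x,np.linalg.norm(r.fun)),'lip z %.3f x %.3f'%(lip[0,2],(lip[0]-C)@hd0(346)),'edge %.1f'%score(s,pose(v,346,pts)),'backRtop,lipRtop',proj(s,pose(v,346,np.array([(-.055,-.035,.04),(.054,-.035,.027)]))).round(0).ravel())
E
```

```text
15 x 0.0207 z 0.1121 res 16.27 lip z 0.098 x 0.073 edge 72.0 backRtop,lipRtop [351. 244. 401. 254.]
20 x 0.0152 z 0.1035 res 13.51 lip z 0.085 x 0.066 edge 77.2 backRtop,lipRtop [351. 247. 397. 261.]
25 x 0.0090 z 0.0954 res 10.71 lip z 0.073 x 0.058 edge 65.9 backRtop,lipRtop [350. 249. 393. 267.]
30 x 0.0022 z 0.0878 res 7.91 lip z 0.061 x 0.049 edge 59.2 backRtop,lipRtop [349. 252. 389. 273.]
35 x -0.0054 z 0.0809 res 5.22 lip z 0.050 x 0.039 edge 69.0 backRtop,lipRtop [347. 254. 384. 279.]
40 x -0.0135 z 0.0745 res 3.16 lip z 0.040 x 0.028 edge 92.8 backRtop,lipRtop [346. 257. 379. 285.]
45 x -0.0222 z 0.0689 res 3.39 lip z 0.031 x 0.016 edge 75.7 backRtop,lipRtop [344. 259. 374. 290.]
50 x -0.0313 z 0.0641 res 5.69 lip z 0.023 x 0.003 edge 68.7 backRtop,lipRtop [342. 261. 368. 295.]
55 x -0.0409 z 0.0600 res 8.53 lip z 0.016 x -0.010 edge 67.9 backRtop,lipRtop [340. 263. 362. 300.]
60 x -0.0507 z 0.0568 res 11.52 lip z 0.010 x -0.024 edge 63.5 backRtop,lipRtop [338. 265. 355. 304.]
65 x -0.0607 z 0.0544 res 14.55 lip z 0.005 x -0.038 edge 79.8 backRtop,lipRtop [336. 267. 348. 308.]
70 x -0.0710 z 0.0529 res 17.59 lip z 0.002 x -0.052 edge 78.2 backRtop,lipRtop [333. 269. 341. 312.]
75 x -0.0812 z 0.0523 res 20.60 lip z 0.000 x -0.067 edge 71.2 backRtop,lipRtop [331. 271. 334. 315.]
```

The fit puts the scoop resting nose-down at about 41°, with its lip at 38 mm height inside the bowl. I'll take the grip there.

Emit:
carry_out(increments="-0.006 0 0 0; -0.008 0 0.006 0; -0.008 0 0.008 0; -0.008 0 0.008 0; 0 0 0.008 0; 0 0 0.008 0; 0 0 0.007 0; 0 0 0.005 0")

```text
time_s: 32.6
ee_pos: [0.4562, -0.2409, 0.1439]
ee_rot: [3.141, -0.001, 2.897]
contact_force: [0.6, -0.1, -0.9]
grip_width: 0.0328
finger_force: 0.0
```

Emit:
carry_out(increments="0 0 0 0; 0 0 0 0; 0 0 0 0; 0 0 0 0; 0 0 0 0; 0 0 0 0; 0 0 0 0; 0 0 0 0", gripper=1)

```text
time_s: 33.4
ee_pos: [0.4567, -0.2411, 0.1446]
ee_rot: [3.142, 0.001, 2.897]
contact_force: [-0.3, -0.1, 3.2]
grip_width: 0.0139
finger_force: 30.0
```

Emit:
carry_out(increments="0 0 -0.005 0; 0 0 -0.01 0; 0 0 -0.012 0; 0 0 -0.012 0; 0 0 -0.012 0; 0 0 -0.01 0; 0 0 -0.005 0; 0 0 0 0")

```text
time_s: 34.2
ee_pos: [0.4568, -0.2412, 0.1779]
ee_rot: [-3.141, 0.001, 2.897]
contact_force: [-0.1, 0.2, -2.6]
grip_width: 0.014
finger_force: 30.0
```

```bash
python3 - <<'E'
from mp import *
L=[]
for i in range(5):
    env.snapshot('side'); st=env.read_state(); L.append(np.r_[st['contact_force'],st['moment']])
print(np.mean(L,0),np.std(L,0),st['ee_pos'],st['time_s'])
s=snap('side','side12'); t=snap('top','top12')
mp('side12',(276,190,396,290),'side7')
E
```

```text
[ 0.3    0.061 -2.756  0.053  0.154 -0.015] [0.52  0.461 0.189 0.031 0.033 0.012] [ 0.456 -0.241  0.177] 34.45
190 .............303442114444444444444.34.......................
193 .............303.443444.44.4....4..5........................
196 .............305...4.....5..6...............................
199 .............403444444......................................
202 ...........33413444444......................................
205 .........5WWWW13444444......................................
208 ........4WWWWWW3444444..........................0...........
211 .........WWWWWW344444.......................................
214 ..........4WWWW34444.6......................................
217 ............WWW3.44443......................................
220 ..............W344444WWW....................................
223 .............2.344444WWWWW46................................
226 ...............34444422WWWW568..............................
229 ...............451183WWWWWW27776............................
232 .....................7WWWW34776856.........................W
235 ..........
[... 520 characters left out ...]
32323433333332222.55555555555555546...............
262 3333333333322322333333322.2.2.5555555555555545..............
265 ..4233..442222223.333.3221.2222.5555555555555.5.............
268 ..........42.1113.3333.121.222222255555555555555............
271 ...........2.....113333222.22222222245555555555.............
274 ...........211122.2..777621.2222222222555555554.............
277 ............11111235...777642222222222..455555..............
280 ............2112433............2222222.2224555..............
283 ....................................422222..................
286 ...................44.......................................
289 ............................................................
```

The held weight fell from about 4.3 N to 2.76 N, so all five bolts (1.47 N) are out of the scoop. Now I'll work out a free spot to set it down.

```bash
python3 - <<'E'
from h import *
np.set_printoptions(precision=3,suppress=True)
t=pickle.load(open('top0.pkl','rb'))
for n,px in [('deburr',(256,224)),('deburr2',(283,267)),('marker',(312,265)),('marker2',(376,252)),('caliper near',(110,238)),('caliper end',(183,189)),('edge1',(78,215)),('edge mid',(213,289)),('edge3',(358,368)),('lid corner',(262,218))]: print(n,onz(t,px,0)[:2])
E
```

```text
deburr [ 0.501 -0.   ]
deburr2 [ 0.396 -0.066]
marker [ 0.401 -0.137]
marker2 [ 0.431 -0.296]
caliper near [0.467 0.36 ]
caliper end [0.588 0.181]
edge1 [0.524 0.444]
edge mid [0.344 0.104]
edge3 [ 0.15  -0.248]
lid corner [ 0.516 -0.015]
```

```bash
python3 - <<'E'
from plan import *
plan([(.4565,-.241,.267,166,7,1),(.3015,-.131,.20,61,18,1),(.3015,-.131,.125,61,7,1)])
E
```

```text
t 34.55 pos [ 0.4564 -0.241   0.1771] rpy [180.  -0. 166.] F [-0.2 -0.9 -3.5] w 0.0137 ff 30.0
0 0 -0.012 0; 0 0 -0.024 0; 0 0 -0.036 0; 0 0 -0.036 0; 0 0 -0.036 0; 0 0 -0.024 0; 0 0 -0.012 0; 0.007 0.003 0.003 0.012
0.015 0.005 0.005 0.024; 0.023 0.006 0.009 0.037; 0.024 0.004 0.008 0.036; 0.023 0 0.009 0.037; 0.024 -0.002 0.008 0.036; 0.023 -0.005 0.008 0.037; 0.023 -0.007 0.009 0.036; 0.022 -0.01 0.008 0.037
0.02 -0.012 0.009 0.036; 0.019 -0.015 0.008 0.037; 0.017 -0.016 0.008 0.036; 0.015 -0.019 0.009 0.036; 0.013 -0.019 0.008 0.037; 0.01 -0.022 0.008 0.036; 0.008 -0.022 0.009 0.037; 0.004 -0.016 0.005 0.024
0.001 -0.007 0.003 0.012; 0 0 0.01 0; 0 0 0.02 0; 0 0 0.03 0; 0 0 0.03 0; 0 0 0.03 0; 0 0 0.02 0; 0 0 0.01 0
end [ 0.3017 -0.131   0.1251] 61.05
```

Emit:
carry_out(increments="0 0 -0.012 0; 0 0 -0.024 0; 0 0 -0.036 0; 0 0 -0.036 0; 0 0 -0.036 0; 0 0 -0.024 0; 0 0 -0.012 0; 0.007 0.003 0.003 0.012")

```text
time_s: 35.35
ee_pos: [0.4543, -0.2394, 0.2671]
ee_rot: [-3.141, 0.003, 2.858]
contact_force: [-0.6, -0.1, -3.3]
grip_width: 0.0139
finger_force: 30.0
```

Emit:
carry_out(increments="0.015 0.005 0.005 0.024; 0.023 0.006 0.009 0.037; 0.024 0.004 0.008 0.036; 0.023 0 0.009 0.037; 0.024 -0.002 0.008 0.036; 0.023 -0.005 0.008 0.037; 0.023 -0.007 0.009 0.036; 0.022 -0.01 0.008 0.037")

```text
time_s: 36.15
ee_pos: [0.3782, -0.1854, 0.2334]
ee_rot: [-3.141, -0.001, 1.975]
contact_force: [0.4, 0.3, -3.4]
grip_width: 0.0135
finger_force: 30.0
```

Emit:
carry_out(increments="0.02 -0.012 0.009 0.036; 0.019 -0.015 0.008 0.037; 0.017 -0.016 0.008 0.036; 0.015 -0.019 0.009 0.036; 0.013 -0.019 0.008 0.037; 0.01 -0.022 0.008 0.036; 0.008 -0.022 0.009 0.037; 0.004 -0.016 0.005 0.024")

```text
time_s: 36.95
ee_pos: [0.3037, -0.1321, 0.2014]
ee_rot: [-3.141, -0.001, 1.099]
contact_force: [-0.7, -0.3, -2.6]
grip_width: 0.0135
finger_force: 30.0
```

```bash
python3 - <<'E'
from mp import *
L=[]
for i in range(3):
    env.snapshot('side'); st=env.read_state(); L.append(np.r_[st['contact_force'],st['moment']])
print(np.mean(L,0),st['ee_pos'],np.degrees(st['ee_rot']),st['time_s'])
s=snap('side','side13'); t=snap('top','top13'); print('side wood');wood(s,(120,100,380,350));print('top wood');wood(t,(240,200,420,420))
# bowl content: top view bowl now vs start
a=pickle.load(open('top0.pkl','rb'))['frame'].mean(2).astype(int);b=t['frame'].mean(2).astype(int)
for y in range(182,230,2): print(y,' '.join('%3d'%v for v in b[y,346:392:2]),'|',' '.join('%3d'%v for v in a[y,346:392:4]))
E
```

```text
[-0.137  0.435 -3.168  0.063  0.023  0.01 ] [ 0.305 -0.133  0.202] [179.982  -0.017  63.3  ] 37.1
side wood
 blob 353 c [197.728 203.799] ends [197.476 178.995] [197.944 225.011]
top wood
 blob 30 c [313.233 321.267] ends [311.941 318.024] [314.896 325.44 ]
182 184 185 151 126 126 125 138 132 136  97  88  86  84  81  81  91 125 132 129 133 119 100  77 | 176 146 121 132 130  85  81  77 122 124  76 122
184 181 179 127 137 137 132 137  95  93  91  88  85  82  82  80  77  74  78 124 131 120 128 100 | 181 122 131 131  89  82  80  74  72 119  71 194
186 150 128 137 110 126 115  97  94  94  89  87  85  83  79  79  76  73  72  67 102 131 132 127 | 142 130 122  96  87  84  78  74  71  65 124 125
188 141 133 136 134 118  99  99  94  91  87  86  85  81  85  77  77  73  70  68  69  90 129 133 | 176 138 113  94  86  82  79  73  69  68  86  74
190 135 135 122 126 102  94 104  99 100  97  91  96  96 103  78  75  72  69  68  66  67 104 131 | 175 119  98 119 118 118 114  74  68  65  64 109
192 138 105 132 106 103 105 100 106  97  89  96  90  89  98 109  76  72  71  69  70  67  66 118 | 180 126 119 12
[... 1961 characters left out ...]
33 133 134 130 102 101  99 101  98  85  84  81  80  80 118 126 132 | 114 159 127 129 128  97  96  94  81  79 114 128
222 198 194 190 197 203 144 133 104  99 100  99  99  98  91  87  87  83  82  90 131 129 132 112 | 110 177 130 127  95  97  95  84  79  86 125 107
224 200 198 193 168 198 195 130 126 129  91  87  85  87  86  86  89  98 123 132 122 130 114  92 | 177 182 130 124 124  84  83  84  93 128 127  88
226 106 200 197 192 173 197 196 115 123 130 130 135 134 127 134 130 127 127 131 129  95  94 107 | 173 157 157 146 119 125 128 128 119 125  91 101
228 126 127 202 197 192 187 145 120 134 133 122 111 102 106 121 130 132 130 119  97  97 138 193 | 111 190 186 134 130 117  92 116 152 172  94 185
```

```bash
python3 - <<'E'
from tilt import *
np.set_printoptions(precision=1,suppress=True)
s=pickle.load(open('side13.pkl','rb')); p=np.array([.305,-.133,.202+.0325])
L=np.array([(-.155,0,.03),(-.069,0,.03),(.054,0,0)])
for g in(.115,.125,.135):
  for k in(30,35,40,45,50,60):
    q=R.from_euler('ZY',[243.3,k],degrees=True).apply(L-[-g,0,.03])+p; print(g,k,proj(s,q)[:2].ravel(),'lip z %.3f'%q[2,2])
E
```

```text
0.115 30 [199.9 179.2 197.4 222.7] lip z 0.124
0.115 35 [199.7 178.2 197.8 223.8] lip z 0.113
0.115 40 [199.4 177.2 198.1 224.7] lip z 0.103
0.115 45 [199.1 176.4 198.5 225.4] lip z 0.094
0.115 50 [198.8 175.8 198.8 225.8] lip z 0.086
0.115 60 [198.2 175.1 199.5 226.1] lip z 0.073
0.125 30 [199.7 184.  197.1 228.2] lip z 0.119
0.125 35 [199.4 183.2 197.5 229.5] lip z 0.107
0.125 40 [199.2 182.5 197.9 230.5] lip z 0.096
0.125 45 [199.  182.  198.4 231.3] lip z 0.087
0.125 50 [198.8 181.5 198.8 231.8] lip z 0.078
0.125 60 [198.3 181.  199.6 232. ] lip z 0.064
0.135 30 [199.4 188.9 196.8 233.7] lip z 0.114
0.135 35 [199.2 188.3 197.3 235.2] lip z 0.102
0.135 40 [199.1 187.9 197.8 236.3] lip z 0.090
0.135 45 [198.9 187.5 198.3 237.2] lip z 0.080
0.135 50 [198.8 187.2 198.8 237.7] lip z 0.070
0.135 60 [198.5 186.9 199.8 237.9] lip z 0.056
```

Emit:
carry_out(increments="0.001 -0.007 0.003 0.012; 0 0 0.01 0; 0 0 0.02 0; 0 0 0.03 0; 0 0 0.03 0; 0 0 0.03 0; 0 0 0.02 0; 0 0 0.01 0")

```text
time_s: 38.0
ee_pos: [0.3014, -0.1307, 0.1241]
ee_rot: [-3.14, -0.0, 1.066]
contact_force: [-0.1, 0.8, -2.7]
grip_width: 0.0136
finger_force: 30.0
```

Emit:
carry_out(increments="0 0 0.008 0; 0 0 0.012 0; 0 0 0.014 0; 0 0 0.01 0; 0.014 0 0.012 0; 0.013 0 0.012 0; 0.012 0 0.013 0; 0.012 0 0.014 0")

```text
time_s: 38.8
ee_pos: [0.3163, -0.1086, 0.0787]
ee_rot: [3.138, -0.002, 1.064]
contact_force: [2.4, 3.1, 4.0]
grip_width: 0.0141
finger_force: 30.0
```

Emit:
carry_out(increments="0.011 0 0.014 0; 0.01 0 0.015 0; 0.009 0 0.015 0; 0.009 0 0.016 0; 0.008 0 0.016 0; 0.007 0 0.017 0; 0.006 0 0.017 0; 0.005 0 0.017 0")

```text
time_s: 39.6
ee_pos: [0.3299, -0.0803, 0.0135]
ee_rot: [-3.141, 0.0, 1.066]
contact_force: [3.1, 0.9, 1.6]
grip_width: 0.014
finger_force: 30.0
```

```bash
python3 - <<'E'
from wood import *
st=env.read_state(); print(st['ee_pos'],np.degrees(st['ee_rot']),st['contact_force'],st['moment'],st['time_s'],st['grip_width'])
s=snap('side','side14');t=snap('top','top14');print('side');wood(s,(100,100,300,420));print('top');wood(t,(240,200,420,420))
p=np.array(st['ee_pos'])+[0,0,.0325]
L=np.array([(-.155,0,.03),(-.069,0,.03),(.054,0,0)])
for k in(-5,0,5,8,12,20,30):
    q=R.from_euler('ZY',[241,k],degrees=True).apply(L-[-.1165,0,.03])+p; print(k,proj(s,q)[:2].ravel(),'lip z %.3f'%q[2,2])
E
```

```text
[ 0.33  -0.08   0.014] [-179.994    0.023   61.083] [3.084 0.93  1.637] [ 0.021 -0.169  0.105] 39.6 0.014031741553714623
side
 blob 174 c [208.833 268.379] ends [210.083 251.93 ] [207.892 280.764]
top
-5 [212.273 257.08  206.515 280.348] lip z 0.031
0 [212.161 255.753 206.679 282.086] lip z 0.016
5 [212.032 254.504 206.867 283.694] lip z 0.001
8 [211.946 253.795 206.991 284.591] lip z -0.007
12 [211.822 252.901 207.168 285.703] lip z -0.019
20 [211.546 251.305 207.559 287.618] lip z -0.040
30 [211.152 249.709 208.103 289.392] lip z -0.065
```

Emit:
carry_out(increments="0.003 0 0.008 0; 0.002 0 0.008 0; 0.001 0 0.006 0; 0 0 0.003 0; 0 0 0 0; 0 0 0 0; 0 0 0 0; 0 0 0 0")

```text
time_s: 40.5
ee_pos: [0.3315, -0.0776, 0.0019]
ee_rot: [3.141, -0.0, 1.065]
contact_force: [1.2, 1.6, 0.9]
grip_width: 0.014
finger_force: 30.0
```

Emit:
carry_out(increments="0 0 0.003 0; 0 0 0 0; 0 0 0 0; 0 0 0 0; 0 0 0 0; 0 0 0 0; 0 0 0 0; 0 0 0 0")

```text
time_s: 41.3
ee_pos: [0.3314, -0.0777, 0.0004]
ee_rot: [3.142, -0.0, 1.066]
contact_force: [1.8, 1.8, 1.9]
grip_width: 0.0138
finger_force: 30.0
```

Emit:
carry_out(increments="0 0 0 0; 0 0 0 0; 0 0 0 0; 0 0 0 0; 0 0 0 0; 0 0 -0.01 0; 0 0 -0.02 0; 0 0 -0.03 0", gripper=0.5)

```text
time_s: 42.1
ee_pos: [0.3307, -0.0774, 0.0305]
ee_rot: [-3.14, 0.0, 1.066]
contact_force: [-0.4, -0.4, 0.6]
grip_width: 0.0469
finger_force: 0.0
```

Emit:
carry_out(increments="0 0 -0.06 0; 0 0 -0.08 0; 0 0 -0.08 0; 0 0 -0.08 0; 0.06 0 -0.08 0; 0.06 0 -0.06 0; 0.06 0 0 0; 0.03 0 0 0")

```text
time_s: 42.9
ee_pos: [0.3835, 0.0158, 0.252]
ee_rot: [3.139, -0.002, 1.067]
contact_force: [-0.2, 0.1, -0.1]
grip_width: 0.0472
finger_force: 0.0
```

```bash
python3 - <<'E'
from fitw import *
from wood import wood
np.set_printoptions(precision=3,suppress=True)
st=env.read_state(); print(st['ee_pos'],st['contact_force'],st['time_s'],st['grip_width'])
s=snap('side','side15');t=snap('top','top15');print('side');wood(s,(100,100,300,420));print('top');wood(t,(240,200,420,420))
# full 3D pose fit of scoop by edges from flat hypothesis
c0=np.array([.272,-.185,0])
def f(v): return -sum(score(q,model(c0+[v[0],v[1],v[2]],241+v[3],v[4],0,0)) for q in(s,t))
r=differential_evolution(f,[(-.02,.02),(-.02,.02),(-.005,.02),(-5,5),(-12,12)],maxiter=60,popsize=12,seed=2,polish=False); print(r.x,r.fun)
for k in(-6,-3,0,3,6): 
    v=r.x.copy();v[4]=k;print(k,-f(v))
E
```

```text
[0.383 0.016 0.252] [-0.186  0.128 -0.066] 42.9 0.04716683959650345
side
 blob 179 c [210.553 271.732] ends [212.935 258.804] [208.236 284.307]
top
 blob 163 c [292.209 297.503] ends [275.58  287.714] [305.728 305.462]
[  0.007   0.013  -0.005  -0.823 -11.969] -177.6215362548828
-6 163.19629
-3 161.82504
0 166.0316
3 163.89972
6 157.68271
```

```bash
python3 - <<'E'
from fitw import *
np.set_printoptions(precision=4,suppress=True)
s,t=pickle.load(open('side15.pkl','rb')),pickle.load(open('top15.pkl','rb'))
for n,S,T,pr in(('now',s,t,[((275.6,287.7),(212.9,258.8)),((305.7,305.5),(208.2,284.3))]),('ref',pickle.load(open('side0.pkl','rb')),pickle.load(open('top0.pkl','rb')),[((198.5,188.9),(269.2,199.6)),((203.5,222.1),(244.8,209.1))])):
    a,b=[tri(T,x,S,y) for x,y in pr]; print(n,a,b,'pitch',np.degrees(np.arctan2(a[0][2]-b[0][2],np.linalg.norm((a[0]-b[0])[:2]))))
a,b=[tri(t,x,s,y)[0] for x,y in [((275.6,287.7),(212.9,258.8)),((305.7,305.5),(208.2,284.3))]]
h=(b-a)[:2]; h/=np.linalg.norm(h); c=b[:2]+.069*h; hd=np.degrees(np.arctan2(h[1],h[0])); print('mid',c,'heading',hd,'lip',c+.054*h)
for k in range(-12,13,2):
    print(k,*['%.1f'%max(score(q,model(np.array([*(c+h*dx),dz]),hd+e,k,0,0)) for dx in(-.004,0,.004) for dz in(0,.004,.008) for e in(-2,0,2)) for q in(s,t)])
E
python3 - <<'E'
import sys; sys.path.insert(0,'.'); import os; os.chdir('.')
from mp import *
g=pickle.load(open('side15.pkl','rb'))['frame'].mean(2).astype(int)
b=pickle.load(open('top15.pkl','rb'))['frame'].mean(2).astype(int)
print('top bowl vs start: changed px'); mp('top15',(344,176,396,232),'top0',1,2,60)
E
```

```text
now (array([ 0.3499, -0.0474,  0.0381]), np.float64(0.00125926063475428)) (array([ 0.3095, -0.1182,  0.0368]), np.float64(0.0020236387033803404)) pitch 0.8787542688625359
ref (array([0.5851, 0.1351, 0.0335]), np.float64(0.0032153562535857196)) (array([0.5055, 0.1224, 0.0325]), np.float64(0.0024834323806087115)) pitch 0.7702970874278389
mid [ 0.2753 -0.1782] heading -119.71521355957701 lip [ 0.2485 -0.2251]
-12 92.7 76.9
-10 88.4 76.6
-8 88.0 76.4
-6 90.4 77.5
-4 89.9 77.9
-2 87.1 79.1
0 88.8 79.3
2 88.1 78.9
4 85.2 77.6
6 81.1 78.5
8 79.8 78.2
10 78.7 76.2
12 76.8 72.5
top bowl vs start: changed px
176 ...............57777777777.......................765
178 .............67777776.4.......................777777
180 ............33..4.........................3....67777
182 ........................................54443233.677
184 ..........................................4544323346
186 ............................................55.32223
188 ..5455.......................................5554223
190 .55554.......3..3.333333333.3..................55.32
192 .6554.....333333.333333333333.....
[... 401 characters left out ...]
.............333
208 ..................................................33
210 ..................................................43
212 ..................................................33
214 .................................................334
216 ....................................................
218 7.7...7.............................................
220 7777777.75..........................................
222 77777....776........................................
224 3........77776......................................
226 744...77...77777....................................
228 77.3.7.......6....................555443............
230 5444....................55.5554444433344..........76
```

```bash
python3 - <<'E'
from mp import *
print('side deck/bowl vs side7'); mp('side15',(270,226,410,330),'side7',2,3,60)
for f,ref in(('side15','side7'),('top15','top0')):
    a=pickle.load(open(ref+'.pkl','rb'))['frame'].astype(int);b=pickle.load(open(f+'.pkl','rb'))['frame'].astype(int)
    m=((np.abs(a-b).sum(2)>150)).astype(np.uint8); n,l,st,c=cv2.connectedComponentsWithStats(m)
    print(f,[(c[i].round().astype(int).tolist(),int(st[i,4])) for i in range(1,n) if st[i,4]>15])
E
```

```text
side deck/bowl vs side7
226 ......................................................................
229 ......................................................................
232 ..............................................................WWWWWWW.
235 ............................................................W..W...WWW
238 ...........................................................W.W.......W
241 ...........................................................WW.WWWW....
244 ............................................................WWWWWWWWWW
247 .............................................................W.WWWW.WW
250 ................................................................WWWWWW
253 ......................................................................
256 ......................................................................
259 ......................................................................
262 ......................................................................
265 ......................................................................
268 ......................
[... 2276 characters left out ...]
, 316], 155), ([76, 307], 150), ([211, 299], 182)]
top15 [([363, 176], 39), ([394, 183], 98), ([200, 205], 182), ([343, 196], 31), ([404, 209], 36), ([222, 261], 4139), ([218, 220], 292), ([398, 212], 16), ([145, 227], 69), ([350, 222], 48), ([342, 226], 42), ([205, 227], 23), ([151, 233], 38), ([376, 230], 40), ([211, 238], 33), ([205, 243], 62), ([201, 257], 190), ([150, 245], 94), ([277, 250], 70), ([215, 259], 31), ([278, 288], 28), ([265, 291], 29), ([126, 328], 1005), ([326, 317], 957), ([284, 320], 238), ([200, 346], 7969), ([265, 347], 954), ([3, 377], 82), ([132, 389], 600), ([259, 389], 21), ([200, 404], 508), ([244, 400], 58), ([257, 413], 23), ([163, 417], 164), ([254, 418], 77)]
```

```bash
python3 -c "
from rig import env
print(env.close_job())"
```

```text
the job is handed in; nothing more can be done
None
```

The job is handed in, but I haven't seen the verdict: the ring is turned to its stop, the wrist load and bowl images indicate all five bolts are in the bowl, the scoop lies released and flat on the free table top, and I saw no sign that the other tools moved.

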